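# Dock the weighing pan and tip the dose tubes into it

### The arm

A 7-joint arm with a two-finger parallel gripper is mounted at the origin on the work surface. World frame = base frame: x ahead of the robot, y to its left, z up, the work surface at z = 0. Lengths are in m, angles in rad, forces in N, time in s.
With the tool pointing down it reaches from about 0.425 to 0.825 m from the base axis. Payload 3.6 kg.
Tool frame: the origin (TCP) lies on the centre line of the jaws, within the pads' length; the fingertips stand 14 mm ahead of it and the grasp point (between the pads) lies 5 mm behind it (robot.tip_extent is the distance from the TCP to the fingertips, in m); z points along the fingers, y is the direction in which the jaws open and shut (so a half turn about z gives the same grasp; the last joint's range is limited). The gripper opens to 93 mm and grips with 3 to 60 N. Pads are 15 mm wide; open, the fingers measure 128 mm over their backs; the gripper's body (75 mm by 188 mm) begins 65 mm behind the grasp point.
Start: joints at [1.304, 0.615, -0.013, 1.423, 0.008, 1.103, -0.04], TCP at [0.155, -0.631, 0.233] pointing down, gripper open.
Joint ranges: [-3.12, 3.12], [-0.3, 2.06], [-1.34, 1.32], [0.26, 2.42], [-1.36, 4.5], [0.01, 1.98], [-2.84, 2.84]. Speed limits (rad/s): [2.79, 2.79, 3.14, 3.14, 3.14, 3.14, 3.14].

### API

Orientations are given as a unit quaternion [x, y, z, w].
In Python, from plant import monitor, viewer, order, robot gives the robot as it stands.
- The arm moves only by the tool carry_out, never from a script. Its argument "plan" is a list of rows, each an object with "offset": the shift along the tool's x, y, z in m, a list of three; "turn": the turn, a rotation vector about the tool's x, y, z in degrees, a list of three; "gripper": the opening, from 0 (shut) to 1 (fully open). A call has 1 to 10 rows; each row shifts and turns the commanded pose from where the row before left it, along the tool's axes as they then stand; what a row does not reach is not made up. A row lasts 1/8 s, in which the tool goes at most 62.5 mm and 10.7 degrees, less where a joint would pass 70% of its speed; a pose out of reach is approached as far as the arm can. A call with a gripper value outside its range is refused whole. The fingers move at their own pace and stop on an object; "newtons" is the grip in N (left out, the last holds). Time passes only in rows, so rows that do not move let the fingers close. It gives the time, the measured TCP pose, the force and the opening at its end, in the units of the state.
- monitor.state(): the state, without advancing time (a new reading comes with each control period).
- viewer.snapshot(name): name is "scene" or "top" or "wrist"; returns the picture (480x640x3 uint8, red, green, blue); there is no depth.
- viewer.camera_info(name): a dict with "vfov" (degrees; the focal length in pixels is half the picture's height over the tangent of half this angle, whatever the lens; pixels are square), "cx", "cy" (the principal point, pixels), "xyz" and "rotation" of the camera in the world; the wrist camera has in their place "tool_from_camera" (4x4, takes a point from camera to tool coordinates, whose origin is the TCP and whose axes are the flange's). Camera axes: x right, y down, z forward; pixel columns grow to the right and rows downward; lengths in m; the calibration is good to about 2 mm. A picture is of the moment at which its call begins: read the wrist's pose just before it. camera_info takes no time and is no camera call.
- order.close_job(): hands the job in, once; it reports no verdict.
The state is a dict: "time": time; "joints": joint angles; "joint_velocities": joint speeds; "effort": joint torques, N m; "tcp_pos": TCP position; "tool_rot": TCP orientation; "wrist_force": force on the tool from outside, world axes, zero at the start; "torque": the same for the moment, N m; "finger_gap": finger opening in m.
Only numpy, scipy, OpenCV 4.12 (cv2) and the standard library are available. Lean on these libraries where they do the work, as an engineer would, in place of code of your own. Each camera call takes 0.05 s, during which the arm holds its last target.

### The job

Take the weighing pan off the sloping drying stand and set it down, without dropping it, on the scale so that its three ball feet sit fully home: front foot in the cone, the others in the groove and on the flat. Then pull the green tilt-out bin forward to its stop so that both coffee tubes roll out into the pan, and swing the empty bin back until it is closed. Leave the pan seated with both tubes lying in it, and do not disturb the other things on the bar.

Things in the scene. Friction and masses are not known exactly. Their poses are not given: they have to be found in the camera images.
- pan: Steel weighing pan, plate 160 (x) x 140 (y) x 5 mm, 0.34 kg, centre of mass near x = -20 mm. Origin: centre of the plate's underside; z is its upward normal, x points from the grip end to the basin end. Three 16 mm ball feet reach 18 mm below the origin. At the start it lies feet down on the drying stand, its x axis parallel to the sloping board and rising 32 degrees, grip end low.
- pan_grip (a point): Point to hold the pan by, (-58, 0, 33) mm in the pan's frame, axes as the pan's. It lies in a dark wooden upright grip block, 40 (x) x 14 (y) x 50 (z) mm, from z = 5 to 55 mm on the pan's plate: pinch it across y, fingers along the pan's -z.
- pan_basin (a point): Centre of the pan's basin floor, (27.5, 0, 5) mm in the pan's frame. The open basin has 4 mm walls 38 mm high; inside it measures 97 (x) x 132 (y) mm.
- foot_cone (a point): Centre of the pan's front ball foot (handle end), radius 8 mm: (-60, 0, -10) mm in the pan's frame.
- foot_groove (a point): Centre of the pan's rear left ball foot, radius 8 mm: (60, 50, -10) mm in the pan's frame.
- foot_flat (a point): Centre of the pan's rear right ball foot, radius 8 mm: (60, -50, -10) mm in the pan's frame.
- rack: Fixed wooden drying stand: a board 170 x 170 mm sloping up 32 degrees towards the stand's +x (to the robot's right), with a 26 mm lip along its low edge. Origin on the table; the board's top centre is at (0, 60, 78) mm, the high edge about 125 mm above the table. The pan's x axis points up the slope; the pan lies against or within 3 mm of the lip. Lift it straight up.
- station: Fixed dosing station: black scale base 200 (x) x 190 (y) x 40 mm with three seats on it, and behind it two posts (x = 142, y = +-73 mm, 168 mm high) carrying the green tilt-out bin. Origin on the table under the scale's centre; x points from front to bin, z up. Seated, the pan has its axes parallel to the station's and its origin at (0, 0, 63.3) mm in this frame.
- seat_cone (a point): Where the front foot's centre lies when seated: steel cone seat (45 degree flanks, mouth 26 mm wide) at (-60, 0, 53.3) mm in the station's frame; the mouth's rim is 1.7 mm higher. Slippery: a foot within 6 mm slides in under the pan's weight.
- seat_groove (a point): Where the rear left foot's centre lies when seated: brass V groove 44 mm long (45 degree flanks, mouth 26 mm wide) that points at the cone, centre (60, 50, 53.3) mm in the station's frame.
- seat_flat (a point): Where the rear right foot's centre lies when seated: flat steel disc 36 mm wide, at (60, -50, 53.3) mm in the station's frame; the disc's top is 8 mm lower.
- bin (a joint): Angle of the tilt-out bin, rad: 0 closed, grows as its top is pulled forward (station -x) about the hinge, 1.31 at the forward stop. Damped hinge: it falls back shut from small angles and on to the stop from large ones, slowly; 2 to 3 N at a handle moves it. Its front wall leans out by 30 degrees; the tubes roll out from about 1.1 rad on.
- bin_hinge (a point): The bin's hinge line, running along the station's y, at (142, 0, 150) mm in the station's frame.
- bin_handle_left (a point): Grip point on the bin's left handle, a round steel bar 14 mm thick along y, free from 61 to 138 mm left of the bin's middle; this point is at 112 mm (+y). Closed, it lies 8 mm behind (+x) and 105 mm above the hinge line, and swings about it with the bin. The bar may turn in the grip, so the tool can stay upright.
- bin_handle_right (a point): The same on the bin's right handle, 112 mm to the right (-y). Either handle will do.
- tube1: Capped dose tube, amber with black ends, a cylinder 34 mm in diameter and 100 mm long along its y axis, 90 g; origin at its centre. Starts lying across the bin.
- tube2: A second tube just like tube1, behind it in the bin.
- cup: Bystander: white cup, 72 mm wide, 58 mm high, origin under its centre. Leave alone.
- tamper: Bystander: dark wooden tamper, 58 mm wide, 90 mm high. Leave alone.
- pitcher: Bystander: steel milk jug, 84 mm wide, 110 mm high. Leave alone.
- syrup: Bystander: green bottle, 68 mm wide, 210 mm high. Leave alone.
- portafilter: Bystander: filter holder with a wooden handle, 215 mm long, 44 mm high. Leave alone.

How it is judged:
On the way, in this order (a step that is already met when the one before it is completed fails the run):
1. the pan sits home on all three seats and is let go, with the bin still closed (distance between foot_cone and seat_cone below 0.003 m and distance between foot_groove and seat_groove below 0.003 m and distance between foot_flat and seat_flat below 0.003 m and contact force between the fingers and pan below 0.1 N and value of joint bin below 0.15 rad), for 0.3 s.
2. the bin is pulled forward to its stop (value of joint bin above 1.24 rad), for 0.2 s.
3. the bin is swung back and closed, with both tubes in the pan (value of joint bin below 0.12 rad and x of tube1 in the frame of pan between -0.021 and 0.076 m and y of tube1 in the frame of pan between -0.066 and 0.066 m and z of tube1 in the frame of pan between 0.005 and 0.055 m and x of tube2 in the frame of pan between -0.021 and 0.076 m and y of tube2 in the frame of pan between -0.066 and 0.066 m and z of tube2 in the frame of pan between 0.005 and 0.055 m), for 0.2 s.
At the end, for the whole second after the job is handed in: Each ball foot's centre within 3 mm of its seat's point (pan fully home), both tubes' centres inside the pan's basin (between its walls, no higher than 55 mm above the plate's underside), pan and tubes at rest (under 0.02 m/s), bin closed (under 0.12 rad) (all of step 3 and distance between foot_cone and seat_cone below 0.003 m and distance between foot_groove and seat_groove below 0.003 m and distance between foot_flat and seat_flat below 0.003 m and linear speed of each of pan, tube1, tube2 below 0.02 m/s); the robot touches nothing.
It fails at once if the pan is dropped (moves faster than 0.45 m/s while not held) (linear speed of pan above 0.45 m/s and contact force between the fingers and pan below 0.1 N).
It fails at once if a bystander is moved by more than 30 mm (distance of any of cup, tamper, pitcher, syrup, portafilter from where it was at the start of the episode above 0.03 m).
It also fails if it takes over 72 s, if anything falls off the work surface, if the arm or the gripper's body presses on something with over 40 N, if the wrist force passes 120 N, or if a joint passes its speed limit or range.

## Working session

There is one attempt and no reset: what is moved stays moved. The work goes in short steps, Python scripts to look and compute and a tool call to move; the robot and the scene stay as the last step left them, time stands still between calls to the robot, and variables do not carry over. Pictures are saved under pics/ and viewed, and the job is handed in when it is done.

Besides the shell and the picture viewer there is one more tool, called after "Call:" in YAML: its name, and indented under it one key for each argument. carry_out: Moves the arm, as the interface text tells. Its arguments: {"type":"object","properties":{"plan":{"type":"array","items":{"type":"object","properties":{"offset":{"type":"array","items":{"type":"number"}},"turn":{"type":"array","items":{"type":"number"}},"gripper":{"type":"number"}}}},"newtons":{"type":"number"}},"required":["plan"]}

```bash
ls; mkdir -p pics; python3 - <<'E'
from plant import monitor, viewer, order, robot
import cv2, json
s=monitor.state(); print(s)
print([x for x in dir(robot) if x[0]!='_'])
for n in ['scene','top','wrist']:
    print(n,viewer.camera_info(n))
    cv2.imwrite(f'pics/{n}0.png',viewer.snapshot(n)[:,:,::-1])
E
```

```text
pics
{'time': 0.0, 'joints': array([ 1.30350212,  0.61593129, -0.01261083,  1.42489127,  0.00810129,
        1.10338664, -0.04040407]), 'joint_velocities': array([ 0.00052813, -0.00019428, -0.00048596, -0.00010364, -0.00131249,
        0.00087121, -0.00144662]), 'effort': array([ 2.75141265e-04, -4.58925283e+01,  2.09242660e-01, -1.65742224e+01,
       -6.10761065e-02,  2.05267256e-02,  2.31120966e-04]), 'tcp_pos': array([ 0.1548344 , -0.63051357,  0.23147584]), 'tool_rot': array([ 9.92756691e-01,  1.20135361e-01, -1.74594238e-04, -1.27123316e-03]), 'wrist_force': array([-0.1899448 ,  0.36272682,  0.03363373]), 'torque': array([-0.07189073,  0.0111142 , -0.00299   ]), 'finger_gap': 0.09344077478194651}
['MotionError', 'tip_extent']
scene {'vfov': 55.861463250042235, 'cx': 321.1216404613713, 'cy': 236.80826087725436, 'xyz': array([1.50575265, 0.32486284, 0.88857324]), 'rotation': array([ 0.51792021,  0.72102701, -0.37239085, -0.27056194])}
top {'vfov': 53.89326392790628, 'cx': 322.6542929771045, 'cy': 240.200975560983, 'xyz': array([ 0.31784246, -0.01063928,  1.53223731]), 'rotation': array([ 0.70999262, -0.69987743,  0.05113443, -0.05888405])}
wrist {'vfov': 65.87978212169868, 'cx': 326.99916099613006, 'cy': 243.46947947886534, 'tool_from_camera': array([[ 2.55185647e-04, -9.64271612e-01, -2.64915444e-01,
         7.38528578e-02],
       [ 9.99999917e-01,  3.30257039e-04, -2.38837951e-04,
        -1.08140052e-04],
       [ 3.17794846e-04, -2.64915361e-01,  9.64271616e-01,
        -1.51390401e-01],
       [ 0.00000000e+00,  0.00000000e+00,  0.00000000e+00,
         1.00000000e+00]])}
```

View pics/scene0.png

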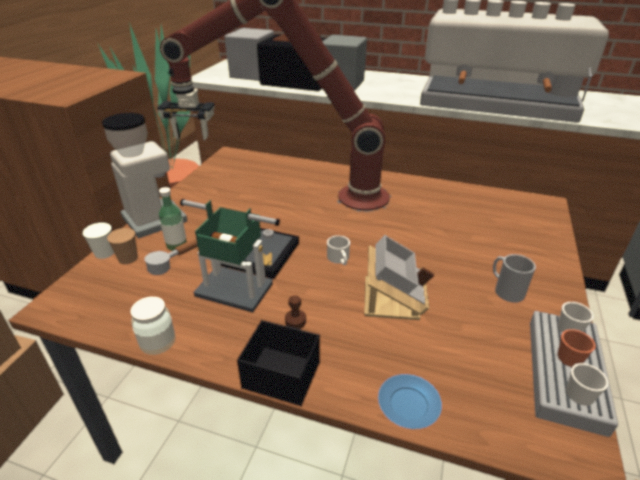

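View pics/top0.png

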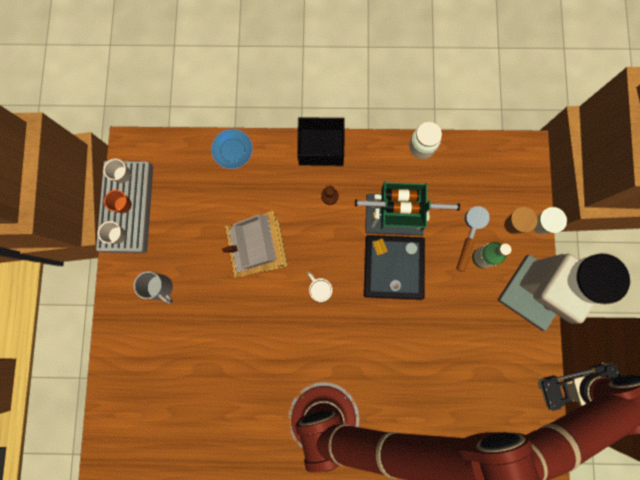

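View pics/wrist0.png

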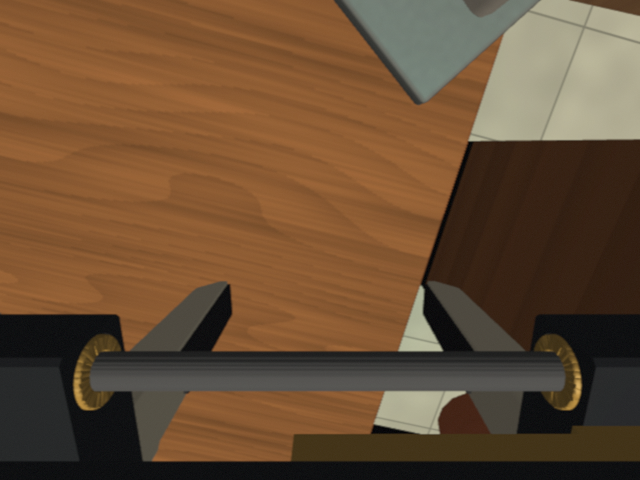

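```bash
cat > h.py <<'E'
import numpy as np, cv2
from scipy.spatial.transform import Rotation as R
from plant import monitor, viewer
def f_of(ci): return 240/np.tan(np.radians(ci['vfov']/2))
def campose(n,st=None):
    ci=viewer.camera_info(n)
    if n=='wrist':
        T=ci['tool_from_camera']; Rt=R.from_quat(st['tool_rot']).as_matrix()
        return Rt@T[:3,3]+np.array(st['tcp_pos']), Rt@T[:3,:3], ci
    return np.array(ci['xyz']), R.from_quat(ci['rotation']).as_matrix(), ci
def ray(n,uv,st=None):
    c,Rm,ci=campose(n,st); f=f_of(ci)
    d=Rm@np.array([(uv[0]-ci['cx'])/f,(uv[1]-ci['cy'])/f,1.]); return c,d/np.linalg.norm(d)
def onplane(n,uv,z,st=None):
    c,d=ray(n,uv,st); return c+d*(z-c[2])/d[2]
def proj(n,p,st=None):
    c,Rm,ci=campose(n,st); f=f_of(ci); q=Rm.T@(np.array(p)-c); return np.array([ci['cx']+f*q[0]/q[2],ci['cy']+f*q[1]/q[2]])
def tri(rays):
    A=np.zeros((3,3)); b=np.zeros(3)
    for c,d in rays:
        P=np.eye(3)-np.outer(d,d); A+=P; b+=P@c
    x=np.linalg.solve(A,b); return x,[np.linalg.norm((np.eye(3)-np.outer(d,d))@(x-c)) for c,d in rays]
def go(pos,Rm,st=None):
    """tool-frame offset (done first, mm) and then turn (deg)"""
    st=st or monitor.state(); R0=R.from_quat(st['tool_rot']).as_matrix()
    off=R0.T@(np.array(pos)-st['tcp_pos']); tv=R.from_matrix(R0.T@Rm).as_rotvec(degrees=True)
    print('now',np.round(st['tcp_pos'],4),'off mm',np.round(off*1000,1),'len',round(1000*np.linalg.norm(off),1),'turn',np.round(tv,2), 'len',round(np.linalg.norm(tv),1))
    print('  if turn first: off',np.round(Rm.T@(np.array(pos)-st['tcp_pos'])*1000,1))
def down(yaw):
    "tool down, tool y axis at world yaw (rad)"
    y=np.array([np.cos(yaw),np.sin(yaw),0]); z=np.array([0,0,-1.]); return np.column_stack([np.cross(y,z),y,z])
def snap(n,fn):
    st=monitor.state(); im=viewer.snapshot(n)[:,:,::-1].copy(); cv2.imwrite(f'pics/{fn}.png',im); np.save(f'pics/{fn}.npy',np.r_[st['tcp_pos'],st['tool_rot']]); return st,im
def load(fn):
    a=np.load(f'pics/{fn}.npy'); return {'tcp_pos':a[:3],'tool_rot':a[3:]}
E
python3 - <<'E'
from h import *
# station base corners top z=.04
for uv in [(365,297),(424,297),(425,237),(367,236)]: print('base',onplane('top',uv,.04).round(3))
for uv in [(395,285),(381,246),(411,248)]: print('seat',onplane('top',uv,.05).round(3))
for uv in [(358,203),(459,207)]: print('handle',onplane('top',uv,.255).round(3))
for uv in [(228,249),(236,247)]: print('grip',onplane('top',uv,.09).round(3))
for uv in [(240,226),(271,214),(275,259),(237,272)]: print('pan',onplane('top',uv,.1).round(3))
for n,uv,z in [('cup',(320,290),.058),('tamper',(330,193),.09),('syrup',(506,249),.21),('portaf',(478,216),.04),('jug',(148,286),.11)]: print(n,onplane('top',uv,z).round(3))
im=cv2.imread('pics/top0.png'); cv2.imwrite('pics/t_pan.png',cv2.resize(im[190:310,200:440],None,fx=3.3,fy=3.3,interpolation=cv2.INTER_CUBIC))
im=cv2.imread('pics/scene0.png'); cv2.imwrite('pics/s_a.png',cv2.resize(im[190:330,190:440],None,fx=3.2,fy=3.2,interpolation=cv2.INTER_CUBIC))
E
```

```text
base [ 0.373 -0.128  0.04 ]
base [ 0.376 -0.313  0.04 ]
base [ 0.567 -0.319  0.04 ]
base [ 0.568 -0.134  0.04 ]
seat [ 0.412 -0.221  0.05 ]
seat [ 0.534 -0.178  0.05 ]
seat [ 0.529 -0.272  0.05 ]
handle [ 0.624 -0.091  0.255]
handle [ 0.616 -0.37   0.255]
grip [0.513 0.299 0.09 ]
grip [0.519 0.274 0.09 ]
pan [0.584 0.263 0.1  ]
pan [0.623 0.168 0.1  ]
pan [0.483 0.152 0.1  ]
pan [0.441 0.266 0.1  ]
cup [0.392 0.013 0.058]
tamper [ 0.695 -0.014  0.09 ]
syrup [ 0.507 -0.511  0.21 ]
portaf [ 0.638 -0.491  0.04 ]
jug [0.394 0.531 0.11 ]
```

View pics/t_pan.png

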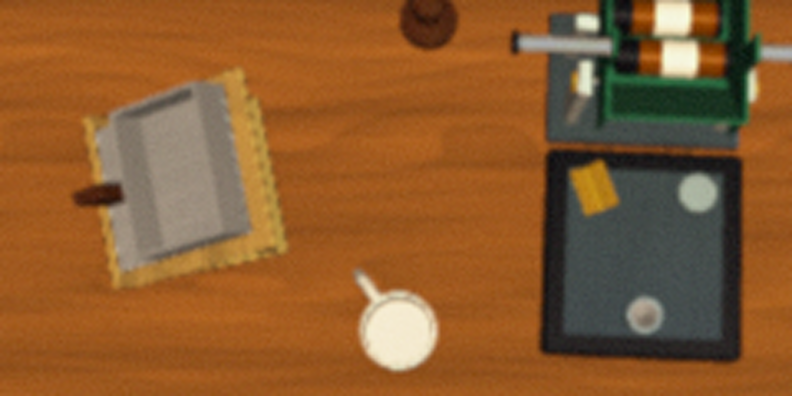

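View pics/s_a.png

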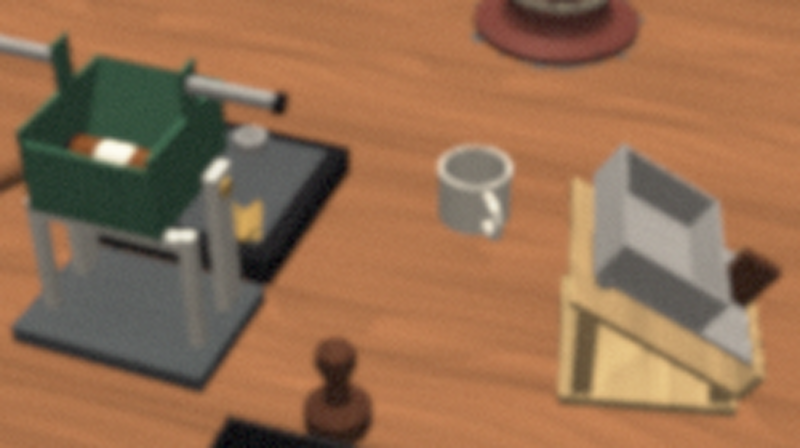

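Call:
carry_out:
  plan:
    - {"offset": [0,0,-0.05],"turn": [0,0,-10.5],"gripper": 1}
    - {"offset": [0,0,-0.05],"turn": [0,0,-10.5],"gripper": 1}
    - {"offset": [0,0,0],"turn": [0,0,-10.5],"gripper": 1}
    - {"offset": [0,0,0],"turn": [0,0,-10.5],"gripper": 1}
    - {"offset": [0,0,0],"turn": [0,0,-10.5],"gripper": 1}
    - {"offset": [0,0,0],"turn": [0,0,-10.5],"gripper": 1}
    - {"offset": [0,0,0],"turn": [0,0,-10.5],"gripper": 1}

```text
time: 1.02
tcp_pos: [0.1548, -0.631, 0.3321]
tool_rot: [0.722, 0.692, 0.0, -0.001]
wrist_force: [-0.4, -0.7, 0.4]
finger_gap: 0.0933
```

```bash
python3 - <<'E'
from h import *
go([.46,-.27,.33],down(np.radians(-1.7)))
E
```

```text
now [ 0.1548 -0.631   0.3321] off mm [373.2 290.    2.4] len 472.7 turn [-0.03 -0.06 -0.66] len 0.7
  if turn first: off [369.9 294.3   2.1]
```

Call:
carry_out:
  plan:
    - {"offset": [0.0465,0.0365,0]}
    - {"offset": [0.0465,0.0365,0]}
    - {"offset": [0.0465,0.0365,0]}
    - {"offset": [0.0465,0.0365,0]}
    - {"offset": [0.0465,0.0365,0]}
    - {"offset": [0.0465,0.0365,0]}
    - {"offset": [0.0465,0.0365,0]}
    - {"offset": [0.0465,0.0365,0]}
    - {"offset": [0,0,0]}

```text
schema error: expected keys offset, turn, gripper
```

```bash
python3 - <<'E'
from h import *
st,_=snap('wrist','w1'); print(st['tcp_pos'],st['tool_rot'],st['joints'])
E
```

```text
[ 0.15484845 -0.63099785  0.33213473] [ 7.21512138e-01  6.92401557e-01  2.14801609e-04 -5.21949383e-04] [ 1.4753636   0.56816812 -0.33278802  1.25082806  0.18103634  1.35253268
  1.11088516]
```

View pics/w1.png

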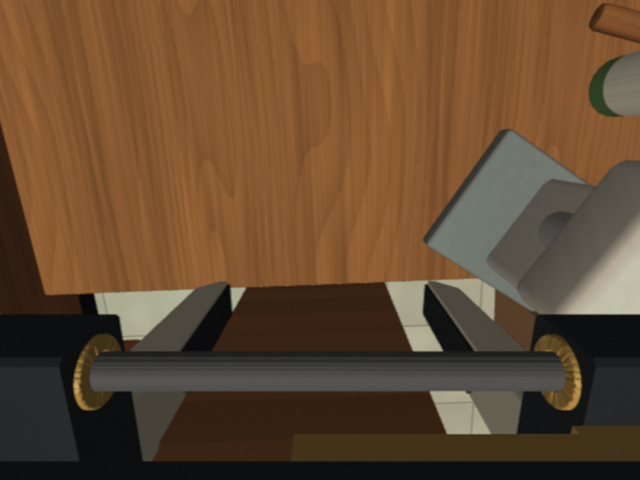

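The call was refused for missing keys, so the picture shows only the grinder foot and table edge. I'll repeat it with full rows.

Call:
carry_out:
  plan:
    - {"offset": [0.0465,0.0365,0],"turn": [0,0,0],"gripper": 1}
    - {"offset": [0.0465,0.0365,0],"turn": [0,0,0],"gripper": 1}
    - {"offset": [0.0465,0.0365,0],"turn": [0,0,0],"gripper": 1}
    - {"offset": [0.0465,0.0365,0],"turn": [0,0,0],"gripper": 1}
    - {"offset": [0.0465,0.0365,0],"turn": [0,0,0],"gripper": 1}
    - {"offset": [0.0465,0.0365,0],"turn": [0,0,0],"gripper": 1}
    - {"offset": [0.0465,0.0365,0],"turn": [0,0,0],"gripper": 1}
    - {"offset": [0.0465,0.0365,0],"turn": [0,0,0],"gripper": 1}
    - {"offset": [0,0,0],"turn": [0,0,0],"gripper": 1}
    - {"offset": [0,0,0],"turn": [0,0,0],"gripper": 1}

```text
time: 2.33
tcp_pos: [0.4637, -0.2739, 0.3324]
tool_rot: [0.724, 0.69, -0.001, -0.0]
wrist_force: [-0.6, -0.7, 1.0]
finger_gap: 0.0933
```

```bash
python3 - <<'E'
from h import *
st,_=snap('wrist','w2'); print(st['tcp_pos'],st['tool_rot'],st['joints'])
E
```

```text
[ 0.46373792 -0.27390844  0.33235729] [ 7.24164693e-01  6.89626763e-01 -6.11684552e-04 -2.26073858e-04] [ 0.79798431  0.38393276 -0.45037157  1.57591886  0.17531169  1.2227671
  0.26719598]
```

View pics/w2.png

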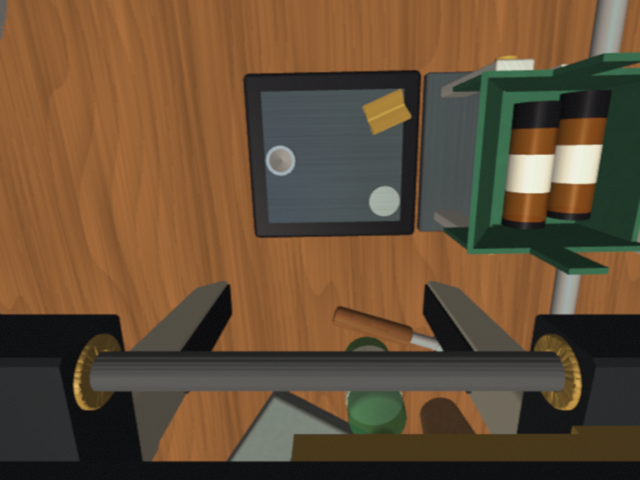

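```bash
python3 - <<'E'
from h import *
st=load('w2'); im=cv2.imread('pics/w2.png')
roi=(slice(55,250),slice(235,432))
hsv=cv2.cvtColor(im,cv2.COLOR_BGR2HSV)
m=np.zeros(im.shape[:2],np.uint8); 
m[roi]=((im[roi].max(2)<52)*255).astype(np.uint8)
cs,_=cv2.findContours(m,cv2.RETR_EXTERNAL,cv2.CHAIN_APPROX_NONE); c=max(cs,key=cv2.contourArea)
q=cv2.approxPolyDP(cv2.convexHull(c),8,True)[:,0]; print('quad',q.tolist())
W=np.array([onplane('wrist',p,.04,st)[:2] for p in q]); print(W.round(4)); print('ctr',W.mean(0),[np.linalg.norm(W[i]-W[i-1]).round(4) for i in range(len(W))],[np.degrees(np.arctan2(*(W[i]-W[i-1])[::-1])).round(2) for i in range(len(W))])
def blob(mask,name,z):
    cs,_=cv2.findContours(mask,cv2.RETR_EXTERNAL,cv2.CHAIN_APPROX_NONE)
    c=max(cs,key=cv2.contourArea); e=cv2.fitEllipse(cv2.convexHull(c)); w=onplane('wrist',e[0],z,st); print(name,np.round(e[0],1),np.round(e[1],1),w.round(4)); return w,c
def region(x0,x1,y0,y1,cond):
    m=np.zeros(im.shape[:2],np.uint8); m[y0:y1,x0:x1]=cond[y0:y1,x0:x1]*255; return m
g=im.max(2)
print(im[160,270:300].tolist()[::4], im[200,384],im[110,385],im[150,330])
fw,_=blob(region(360,404,180,220,(g>110)),'flat',.0453)
cw,_=blob(region(262,300,140,182,(g>100)),'cone',.055)
bw,cc=blob(region(355,420,80,145,(im[:,:,2].astype(int)-im[:,:,0]>40)),'groove',.055)
r=cv2.minAreaRect(cc);print('rect',r, onplane('wrist',r[0],.055,st))
d=fw-cw;print('cone-flat',np.linalg.norm(d[:2]),'yaw est',np.degrees(np.arctan2(d[1],d[0])-np.arctan2(-50,120)))
d=bw-cw;print('cone-groove',np.linalg.norm(d[:2]),'yaw est',np.degrees(np.arctan2(d[1],d[0])-np.arctan2(50,120)))
E
```

```text
quad [[417, 71], [412, 232], [257, 235], [245, 76]]
[[ 0.5699 -0.1302]
 [ 0.5666 -0.3125]
 [ 0.3755 -0.3071]
 [ 0.3801 -0.126 ]]
ctr [ 0.47304501 -0.21893351] [np.float64(0.1898), np.float64(0.1824), np.float64(0.1911), np.float64(0.1812)] [np.float64(-1.27), np.float64(-91.03), np.float64(178.38), np.float64(88.54)]
[[115, 120, 123], [110, 117, 121], [109, 116, 120], [127, 134, 138], [142, 151, 159], [145, 152, 159], [162, 159, 149], [89, 83, 73]] [161 171 161] [ 58 131 170] [86 82 73]
flat [383.9 200.8] [30.1 31.5] [ 0.5317 -0.2713  0.0453]
cone [279.9 160.3] [30.3 31.6] [ 0.4131 -0.2179  0.055 ]
groove [388.2 110.9] [36.1 63.8] [ 0.5357 -0.1712  0.055 ]
rect ((386.68560791015625, 111.41754150390625), (31.78033447265625, 44.37063217163086), 66.03751373291016) [ 0.53400435 -0.17161929  0.055     ]
cone-flat 0.12994894656155262 yaw est -1.6046202153886522
cone-groove 0.13114295891719047 yaw est -1.7193841709550004
```

Call:
carry_out:
  plan:
    - {"offset": [0.056,0.0043,0],"turn": [0,0,0],"gripper": 1}
    - {"offset": [0.056,0.0043,0],"turn": [0,0,0],"gripper": 1}
    - {"offset": [0.056,0.0043,0],"turn": [0,0,0],"gripper": 1}
    - {"offset": [0.056,0.0043,0],"turn": [0,0,0],"gripper": 1}
    - {"offset": [0.056,0.0043,0],"turn": [0,0,0],"gripper": 1}
    - {"offset": [0.056,0.0043,0],"turn": [0,0,0],"gripper": 1}
    - {"offset": [0.056,0.0043,0],"turn": [0,0,0],"gripper": 1}
    - {"offset": [0.056,0.0043,0],"turn": [0,0,-9],"gripper": 1}
    - {"offset": [0,0,0],"turn": [0,0,-9],"gripper": 1}
    - {"offset": [0,0,0],"turn": [0,0,0],"gripper": 1}

```text
time: 3.62
tcp_pos: [0.5203, 0.1707, 0.3322]
tool_rot: [0.609, 0.793, -0.001, 0.0]
wrist_force: [-0.1, -0.3, -0.1]
finger_gap: 0.0933
```

```bash
python3 - <<'E'
from h import *
st,_=snap('wrist','w3'); print(st['tcp_pos'],st['tool_rot'],st['joints'])
E
```

```text
[0.52029257 0.17067658 0.33218788] [ 6.08742413e-01  7.93367692e-01 -6.15563703e-04  3.47523128e-05] [ 0.0691137   0.43201552 -0.65389212  1.54842736  0.2718243   1.25472383
 -0.36376062]
```

View pics/w3.png

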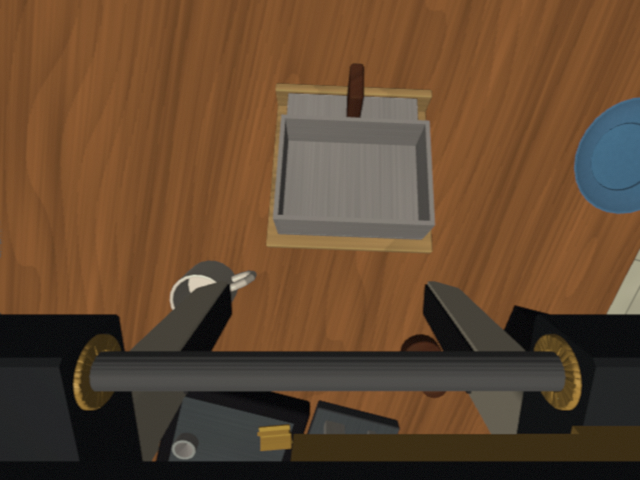

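```bash
python3 - <<'E'
from h import *
im=cv2.imread('pics/w3.png'); cv2.imwrite('pics/w3z.png',cv2.resize(im[55:255,255:445],None,fx=4,fy=3,interpolation=cv2.INTER_CUBIC))
cv2.imwrite('pics/w3y.png',cv2.resize(im[55:155,265:440],None,fx=4.5,fy=4.5,interpolation=cv2.INTER_CUBIC))
E
```

```text
(no output)
```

View pics/w3z.png

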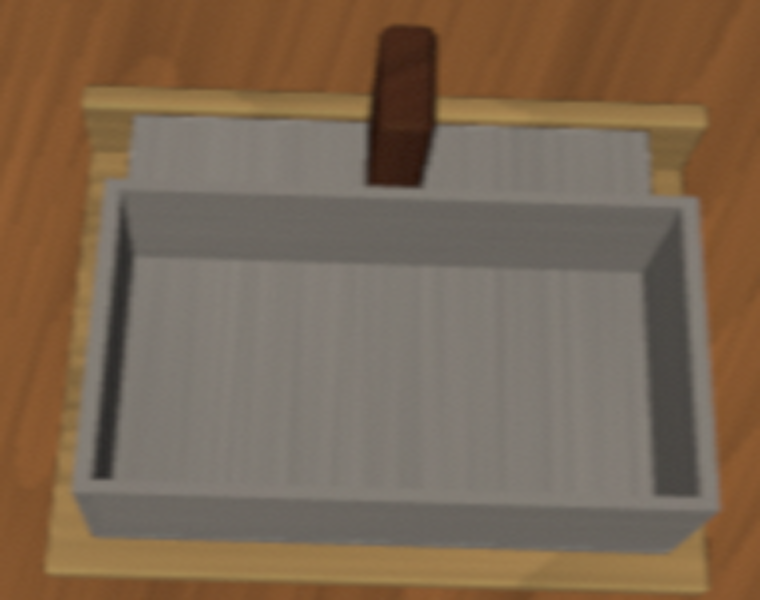

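View pics/w3y.png

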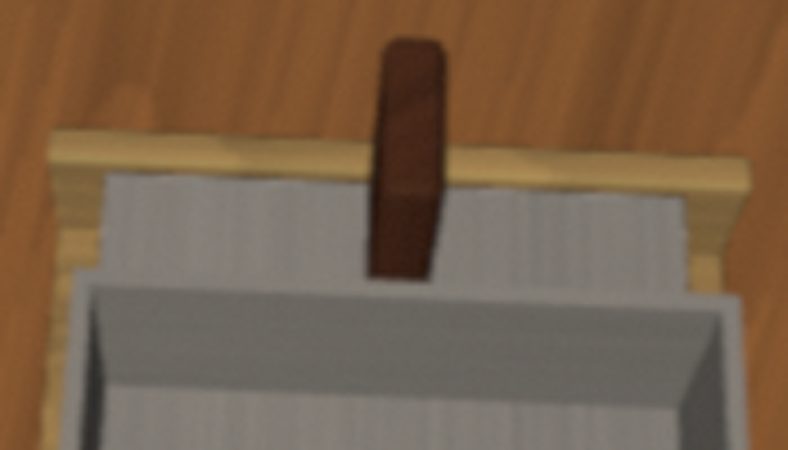

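```bash
python3 - <<'E'
from h import *
st=load('w3')
P=[(-25,-70,43,281.5,115.7),(-25,70,43,429.3,121),(80,-70,43,273.8,218.3),(80,70,43,434.5,224.3),
(-21,-66,5,288.3,140.7),(-21,66,5,416.3,145),(80,-70,0,278.8,233.7),(80,70,0,422.5,239),(-38,-7,55,347.7,97.2),(-38,7,55,363.4,97.2),(-78,-7,55,350,63),(-78,7,55,364,63.5)]
P=np.array(P,float); c,Rm,ci=campose('wrist',st); f=f_of(ci)
K=np.array([[f,0,ci['cx']],[0,f,ci['cy']],[0,0,1]])
for sel in [range(12),range(8),[0,1,2,3,6,7,8,9]]:
    sel=list(sel)
    ok,rv,tv=cv2.solvePnP(P[sel,:3]/1000,P[sel,3:],K,None)
    pr=cv2.projectPoints(P[:,:3]/1000,rv,tv,K,None)[0][:,0]
    Rp=Rm@cv2.Rodrigues(rv)[0]; o=c+Rm@tv[:,0]
    x=Rp[:,0]; print('origin',o.round(4),'x yaw',np.degrees(np.arctan2(x[1],x[0])).round(2),'pitch',np.degrees(np.arcsin(x[2])).round(2),'roll',np.degrees(np.arcsin(Rp[2,1])).round(2))
    print((pr-P[:,3:]).round(1).tolist())
    print('grip',(o+Rp@[-.058,0,.033]).round(4))
print('height expected from rack: origin at board s=', )
E
```

```text
origin [0.532  0.227  0.0895] x yaw -77.26 pitch 32.43 roll 0.72
[[0.1, -0.5], [-0.4, -1.0], [-0.7, 0.2], [0.0, -0.3], [0.9, 0.6], [-0.8, 0.5], [0.2, 0.5], [-0.4, 0.1], [1.1, 0.2], [0.5, 0.7], [-0.5, -0.5], [0.1, -0.5]]
grip [0.5168 0.2919 0.0862]
origin [0.532  0.2272 0.0896] x yaw -77.22 pitch 32.13 roll 0.46
[[0.3, -0.8], [-0.1, -0.8], [-0.4, 0.3], [0.2, 0.0], [0.9, 0.2], [-0.8, 0.4], [0.3, 0.4], [-0.5, 0.2], [1.5, 0.1], [0.9, 0.7], [-0.1, -0.8], [0.5, -0.8]]
grip [0.5169 0.2922 0.0867]
origin [0.5319 0.227  0.0894] x yaw -77.19 pitch 32.39 roll 0.66
[[0.0, -0.4], [-0.5, -1.0], [-0.6, 0.3], [0.0, -0.4], [0.8, 0.6], [-0.9, 0.4], [0.2, 0.6], [-0.5, 0.0], [1.0, 0.2], [0.4, 0.7], [-0.6, -0.5], [-0.0, -0.5]]
grip [0.5167 0.2919 0.0862]
height expected from rack: origin at board s=
```

```bash
cat >> h.py <<'E'
def panR(yaw,pitch):
    x=np.array([np.cos(pitch)*np.cos(yaw),np.cos(pitch)*np.sin(yaw),np.sin(pitch)]); y=np.array([-np.sin(yaw),np.cos(yaw),0]); return np.column_stack([x,y,np.cross(x,y)])
def toolR(Rp): return np.column_stack([-Rp[:,0],Rp[:,1],-Rp[:,2]])
GR=np.array([.517,.292,.0868]); RP=panR(np.radians(-77.2),np.radians(32.1))
E
python3 - <<'E'
from h import *
T=toolR(RP)
for h in (.10,-.005): go(GR+h*RP[:,2],T)
E
```

```text
now [0.5204 0.1701 0.3323] off mm [171.9  30.1 160.6] len 237.1 turn [  0.55 -32.04   2.05] len 32.1
  if turn first: off [231.7  23.7  44.4]
now [0.5204 0.1701 0.3323] off mm [116.2  28.1 249.6] len 276.7 turn [  0.55 -32.04   2.05] len 32.1
  if turn first: off [231.7  23.7 149.4]
```

Call:
carry_out:
  plan:
    - {"offset": [0,0,0],"turn": [0.14,-8,0.5],"gripper": 1}
    - {"offset": [0,0,0],"turn": [0.14,-8,0.5],"gripper": 1}
    - {"offset": [0,0,0],"turn": [0.14,-8,0.5],"gripper": 1}
    - {"offset": [0,0,0],"turn": [0.14,-8,0.5],"gripper": 1}
    - {"offset": [0.058,0.006,0.011],"turn": [0,0,0],"gripper": 1}
    - {"offset": [0.058,0.006,0.011],"turn": [0,0,0],"gripper": 1}
    - {"offset": [0.058,0.006,0.011],"turn": [0,0,0],"gripper": 1}
    - {"offset": [0.058,0.006,0.011],"turn": [0,0,0],"gripper": 1}
    - {"offset": [0,0,0],"turn": [0,0,0],"gripper": 1}
    - {"offset": [0,0,0],"turn": [0,0,0],"gripper": 1}

```text
time: 4.92
tcp_pos: [0.5049, 0.3448, 0.1732]
tool_rot: [0.599, 0.752, -0.171, 0.217]
wrist_force: [0.4, -0.7, 1.0]
finger_gap: 0.0932
```

```bash
python3 - <<'E'
from h import *
T=toolR(RP)
for h in (.10,-.005): go(GR+h*RP[:,2],T)
st,im=snap('wrist','w4'); print(st['joints'].round(2))
print('grip block corners expected', [proj('wrist',GR+RP@(np.array(p)/1000-[-.058,0,.033]),st).round(1).tolist() for p in [(-38,-7,55),(-38,7,55),(-78,7,55),(-78,-7,55),(-25,-70,43),(-25,70,43)]])
E
```

```text
now [0.5049 0.3448 0.1732] off mm [-0.   0.1  2. ] len 2.0 turn [0.22 0.01 0.1 ] len 0.2
  if turn first: off [-0.   0.1  2. ]
now [0.5049 0.3448 0.1732] off mm [ -0.   -0.3 107. ] len 107.0 turn [0.22 0.01 0.1 ] len 0.2
  if turn first: off [-0.00e+00  1.00e-01  1.07e+02]
[-0.61  0.82 -0.47  1.41  0.72  1.48 -1.05]
grip block corners expected [[315.4, 287.2], [336.3, 287.2], [336.9, 229.0], [315.0, 229.0], [227.2, 297.8], [424.3, 297.9]]
```

View pics/w4.png

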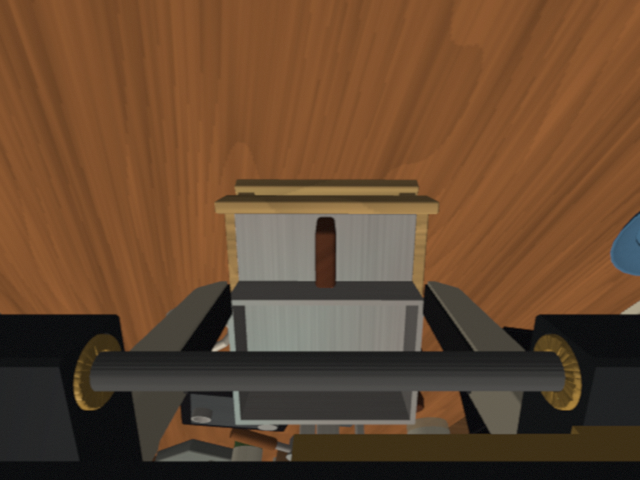

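```bash
python3 - <<'E'
from h import *
im=cv2.imread('pics/w4.png'); cv2.imwrite('pics/w4z.png',cv2.resize(im[170:350,210:440],None,fx=3.3,fy=3.3,interpolation=cv2.INTER_CUBIC))
st=load('w4')
for p in [(-80,-70,5),(-80,70,5),(-25,-70,5),(-25,70,5),(-25,-70,43),(-25,70,43),(-38,7,55),(-78,7,55),(-78,7,5)]: print(p,proj('wrist',GR+RP@(np.array(p)/1000-[-.058,0,.033]),st).round(1), ((proj('wrist',GR+RP@(np.array(p)/1000-[-.058,0,.033]),st)-[210,170])*3.3).round())
E
```

```text
(-80, -70, 5) [234.9 211.6] [ 82. 137.]
(-80, 70, 5) [416.7 211.8] [682. 138.]
(-25, -70, 5) [239.2 278.8] [ 96. 359.]
(-25, 70, 5) [412.2 278.9] [667. 359.]
(-25, -70, 43) [227.2 297.8] [ 57. 422.]
(-25, 70, 43) [424.3 297.9] [707. 422.]
(-38, 7, 55) [336.3 287.2] [417. 387.]
(-78, 7, 55) [336.9 229. ] [419. 195.]
(-78, 7, 5) [335.  214.3] [412. 146.]
```

View pics/w4z.png

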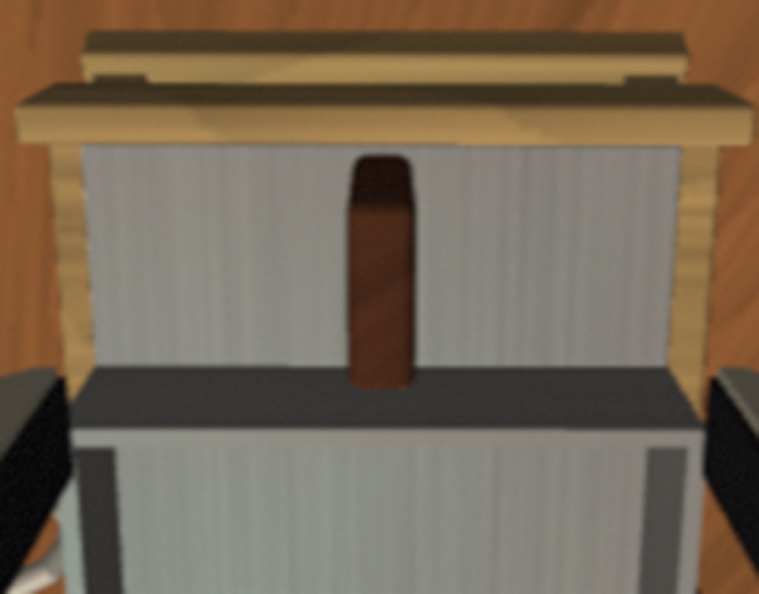

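Call:
carry_out:
  plan:
    - {"offset": [-0.001,0,0.04],"turn": [0,0,0],"gripper": 1}
    - {"offset": [0,0,0.03],"turn": [0,0,0],"gripper": 1}
    - {"offset": [0,0,0.02],"turn": [0,0,0],"gripper": 1}
    - {"offset": [0,0,0.016],"turn": [0,0,0],"gripper": 1}
    - {"offset": [0,0,0],"turn": [0,0,0],"gripper": 1}
    - {"offset": [0,0,0],"turn": [0,0,0],"gripper": 1}

```text
time: 5.72
tcp_pos: [0.5166, 0.2925, 0.0838]
tool_rot: [0.597, 0.754, -0.17, 0.216]
wrist_force: [-0.8, -0.8, 0.6]
finger_gap: 0.0932
```

```bash
python3 - <<'E'
from h import *
T=toolR(RP)
for h in (-.005,): go(GR+h*RP[:,2],T)
st,im=snap('wrist','w5'); print(st['wrist_force'])
E
```

```text
now [0.5166 0.2925 0.0838] off mm [-2.1  0.3  2.8] len 3.5 turn [ 0.34 -0.2   0.36] len 0.5
  if turn first: off [-2.1  0.3  2.8]
[-0.84865231 -0.82705976  0.58545187]
```

View pics/w5.png

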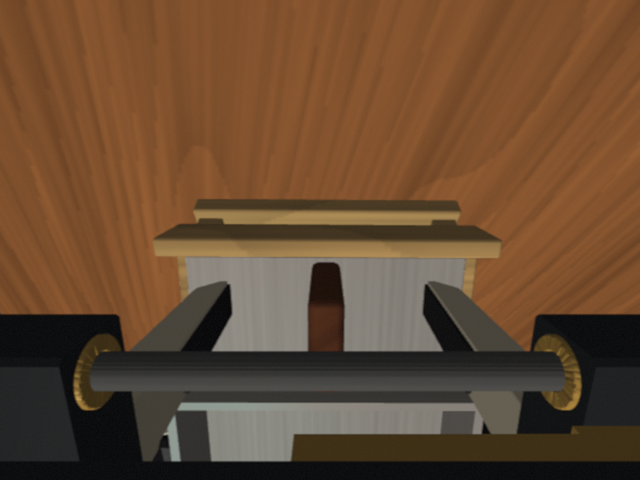

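Call:
carry_out:
  plan:
    - {"offset": [-0.0015,0,0.002],"turn": [0,0,0],"gripper": 1}
    - {"offset": [0,0,0],"turn": [0,0,0],"gripper": 0}
    - {"offset": [0,0,0],"turn": [0,0,0],"gripper": 0}
    - {"offset": [0,0,0],"turn": [0,0,0],"gripper": 0}
    - {"offset": [0,0,0],"turn": [0,0,0],"gripper": 0}
    - {"offset": [0,0,0],"turn": [0,0,0],"gripper": 0}
    - {"offset": [0,0,0],"turn": [0,0,0],"gripper": 0}
  newtons: 55

```text
time: 6.65
tcp_pos: [0.517, 0.2891, 0.0822]
tool_rot: [0.597, 0.754, -0.171, 0.216]
wrist_force: [0.1, 0.1, 1.0]
finger_gap: 0.0375
```

```bash
python3 - <<'E'
from h import *
st=monitor.state(); print(st['finger_gap'],st['wrist_force'],st['torque'])
T=toolR(RP)
go(st['tcp_pos']+[0,0,.15],R.from_quat(st['tool_rot']).as_matrix())
print('scheme grip pt', (st['tcp_pos']-.005*R.from_quat(st['tool_rot']).as_matrix()[:,2]).round(4))
E
```

```text
0.03754367702321982 [0.12459361 0.11785828 0.96360766] [ 0.51003588 -0.04305163 -0.02449865]
now [0.517  0.2891 0.0822] off mm [ -79.5    0.  -127.2] len 150.0 turn [0. 0. 0.] len 0.0
  if turn first: off [ -79.5    0.  -127.2]
scheme grip pt [0.5164 0.2917 0.0864]
```

Not fully closed yet; wait more.

Call:
carry_out:
  plan:
    - {"offset": [0,0,0],"turn": [0,0,0],"gripper": 0}
    - {"offset": [0,0,0],"turn": [0,0,0],"gripper": 0}
    - {"offset": [0,0,0],"turn": [0,0,0],"gripper": 0}
    - {"offset": [0,0,0],"turn": [0,0,0],"gripper": 0}
  newtons: 55

```text
time: 7.15
tcp_pos: [0.5169, 0.289, 0.0822]
tool_rot: [0.597, 0.753, -0.171, 0.216]
wrist_force: [0.5, -0.2, 0.8]
finger_gap: 0.014
```

Call:
carry_out:
  plan:
    - {"offset": [-0.0027,0,-0.0042],"turn": [0,0,0],"gripper": 0}
    - {"offset": [-0.0053,0,-0.0085],"turn": [0,0,0],"gripper": 0}
    - {"offset": [-0.0106,0,-0.017],"turn": [0,0,0],"gripper": 0}
    - {"offset": [-0.0159,0,-0.0254],"turn": [0,0,0],"gripper": 0}
    - {"offset": [-0.0159,0,-0.0254],"turn": [0,0,0],"gripper": 0}
    - {"offset": [-0.0159,0,-0.0254],"turn": [0,0,0],"gripper": 0}
    - {"offset": [-0.0159,0,-0.0254],"turn": [0,0,0],"gripper": 0}
    - {"offset": [0,0,0],"turn": [0,0,0],"gripper": 0}
    - {"offset": [0,0,0],"turn": [0,0,0],"gripper": 0}

```text
time: 8.28
tcp_pos: [0.5164, 0.2886, 0.2365]
tool_rot: [0.597, 0.754, -0.172, 0.216]
wrist_force: [-0.9, -1.2, -4.8]
finger_gap: 0.0137
```

```bash
python3 - <<'E'
from h import *
st,im=snap('wrist','w6'); print(st['tcp_pos'],st['finger_gap'],st['wrist_force'],st['torque'],st['joints'].round(2))
snap('scene','s6')
E
```

```text
[0.5164415  0.28857019 0.236507  ] 0.013741619905894885 [-0.90951126 -1.2154493  -4.82521721] [1.05280597 0.17161737 0.00649136] [-0.52  0.7  -0.48  1.45  0.71  1.51 -0.94]
```

View pics/w6.png

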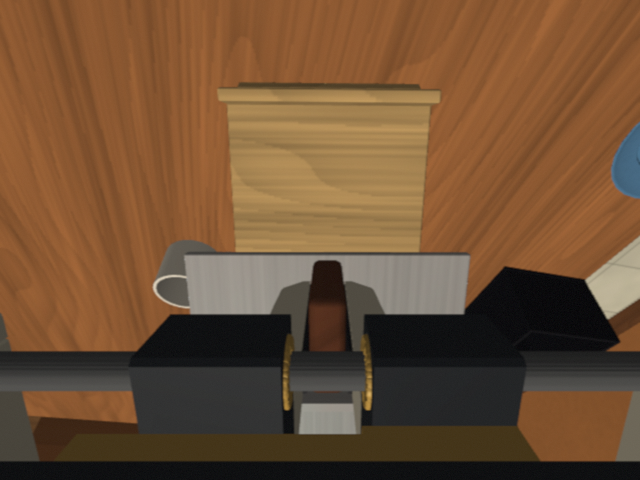

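View pics/s6.png

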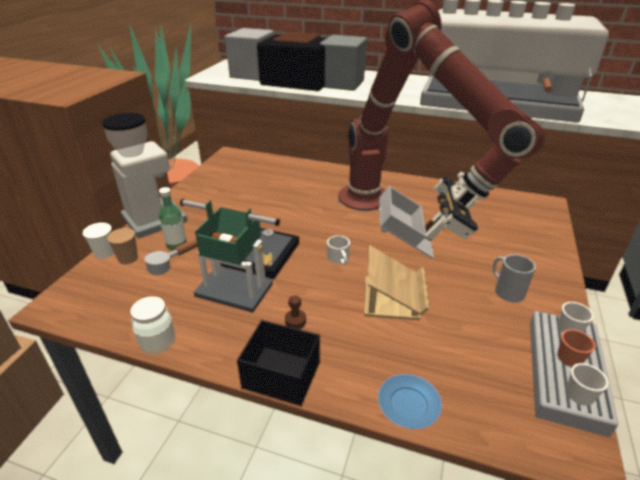

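```bash
python3 - <<'E'
from h import *
st={'tcp_pos':np.zeros(3),'tool_rot':[0,0,0,1]}
for dx in (0,2,4):
  print(dx,[proj('wrist',np.array([-(p[0]+58)+dx,p[1],28-p[2]])/1000,st).round(1).tolist() for p in [(-80,-70,5),(-80,70,5),(-78,-7,55),(-78,7,55),(-78,7,5)]])
print('dz4',[proj('wrist',np.array([-(p[0]+58),p[1],28+4-p[2]])/1000,st).round(1).tolist() for p in [(-80,-70,5),(-80,70,5),(-78,-7,55),(-78,7,55),(-78,7,5)]])
im=cv2.imread('pics/w6.png'); cv2.imwrite('pics/w6z.png',cv2.resize(im[240:360,170:490],None,fx=2.5,fy=4,interpolation=cv2.INTER_CUBIC))
E
```

```text
0 [[183.5, 251.1], [468.4, 251.3], [306.2, 295.7], [344.8, 295.7], [340.1, 255.1]]
2 [[183.1, 247.2], [468.8, 247.4], [306.1, 290.6], [344.9, 290.6], [340.2, 251.2]]
4 [[182.6, 243.3], [469.2, 243.4], [306.0, 285.4], [345.0, 285.4], [340.2, 247.3]]
dz4 [[186.5, 248.9], [465.4, 249.0], [306.8, 291.4], [344.3, 291.4], [339.9, 252.8]]
```

View pics/w6z.png

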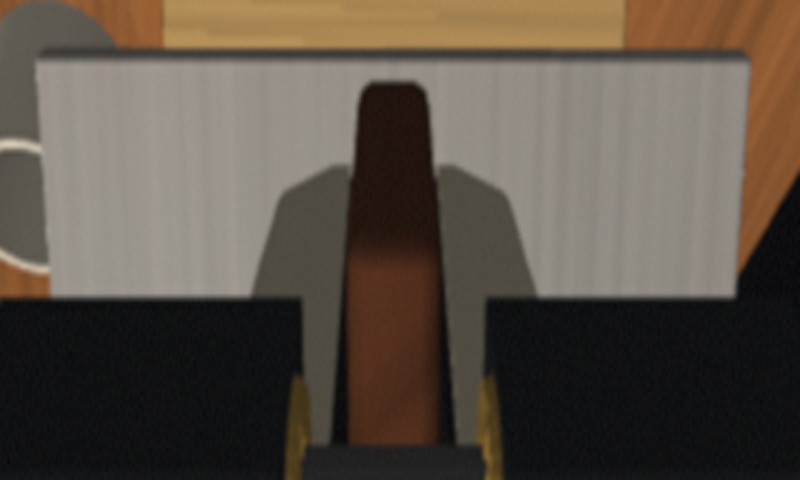

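```bash
python3 - <<'E'
from h import *
st=load('w2')
im=cv2.imread('pics/w2.png'); cv2.imwrite('pics/w2z.png',cv2.resize(im[40:290,400:640],None,fx=2.4,fy=2.4,interpolation=cv2.INTER_CUBIC))
for uv in [(382.7,225.8),(427,227)]:
  for z in (.18,.22,.25): print(uv,z,onplane('top',uv,z).round(3))
for uv in [(486,80),(480,235)]:
  for z in (.18,.22,.25): print(uv,z,onplane('wrist',uv,z,st).round(3))
E
```

```text
(382.7, 225.8) 0.18 [ 0.575 -0.168  0.18 ]
(382.7, 225.8) 0.22 [ 0.567 -0.164  0.22 ]
(382.7, 225.8) 0.25 [ 0.562 -0.16   0.25 ]
(427, 227) 0.18 [ 0.573 -0.297  0.18 ]
(427, 227) 0.22 [ 0.565 -0.288  0.22 ]
(427, 227) 0.25 [ 0.56  -0.282  0.25 ]
(486, 80) 0.18 [ 0.59  -0.161  0.18 ]
(486, 80) 0.22 [ 0.574 -0.166  0.22 ]
(486, 80) 0.25 [ 0.562 -0.17   0.25 ]
(480, 235) 0.18 [ 0.593 -0.282  0.18 ]
(480, 235) 0.22 [ 0.577 -0.271  0.22 ]
(480, 235) 0.25 [ 0.564 -0.263  0.25 ]
```

View pics/w2z.png

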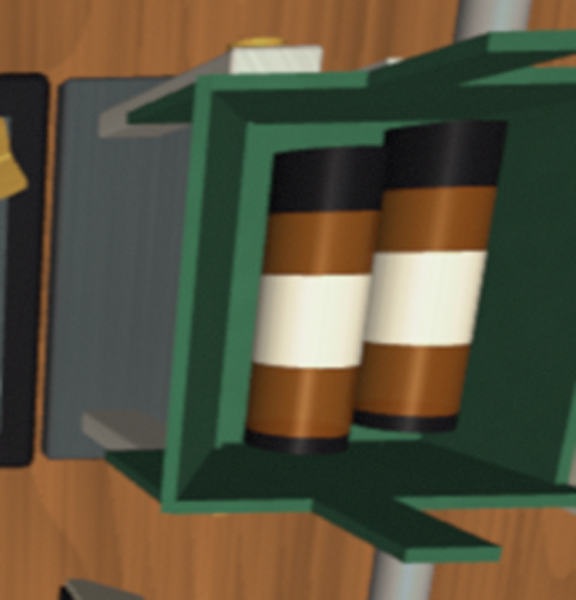

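Call:
carry_out:
  plan:
    - {"offset": [0,0,0],"turn": [0,3,0],"gripper": 0}
    - {"offset": [0,0,0],"turn": [0,6,0],"gripper": 0}
    - {"offset": [0,0,0],"turn": [0,7,0],"gripper": 0}
    - {"offset": [0,0,0],"turn": [0,7,0],"gripper": 0}
    - {"offset": [0,0,0],"turn": [0,6,0],"gripper": 0}
    - {"offset": [0,0,0],"turn": [0,3,0],"gripper": 0}
    - {"offset": [0,0,0],"turn": [0,0,0],"gripper": 0}

```text
time: 9.25
tcp_pos: [0.5173, 0.2859, 0.2355]
tool_rot: [0.622, 0.783, -0.002, 0.001]
wrist_force: [-1.0, 0.7, -4.2]
finger_gap: 0.0135
```

```bash
cat >> h.py <<'E'
S=np.array([.473,-.2195,0]); SY=np.radians(-1.6); RS=panR(SY,0); TS=toolR(RS)
GT=np.array([-1.7,.6,-5])/1000  # pan grip point in tool frame
def tcp_seat(dx=0,dy=0,dz=0): return S+RS@np.array([-.058+dx,dy,.0963+dz])-TS@GT
E
python3 - <<'E'
from h import *
print(tcp_seat()); go([.49,.08,.2365],TS); go(tcp_seat(-.025,0,.145),TS)
E
```

```text
[ 0.41330652 -0.21843284  0.0913    ]
now [0.5173 0.2859 0.2355] off mm [-194.4  -73.2   -0. ] len 207.7 turn [-3.000e-01  7.000e-02 -7.532e+01] len 75.3
  if turn first: off [  21.5 -206.6   -1. ]
now [0.5173 0.2859 0.2355] off mm [-461.4 -239.6    1.7] len 519.9 turn [-3.000e-01  7.000e-02 -7.532e+01] len 75.3
  if turn first: off [ 114.9 -507.    -0.8]
```

Call:
carry_out:
  plan:
    - {"offset": [-0.024,-0.009,0],"turn": [0,0,0],"gripper": 0}
    - {"offset": [-0.045,-0.017,0],"turn": [0,0,0],"gripper": 0}
    - {"offset": [-0.052,-0.0196,0],"turn": [0,0,0],"gripper": 0}
    - {"offset": [-0.045,-0.017,0],"turn": [0,0,0],"gripper": 0}
    - {"offset": [-0.028,-0.0105,0],"turn": [0,0,-5],"gripper": 0}
    - {"offset": [0,0,0],"turn": [0,0,-8],"gripper": 0}
    - {"offset": [0,0,0],"turn": [0,0,-8],"gripper": 0}
    - {"offset": [0,0,0],"turn": [0,0,-8],"gripper": 0}
    - {"offset": [0,0,0],"turn": [0,0,-8],"gripper": 0}
    - {"offset": [0,0,0],"turn": [0,0,-8],"gripper": 0}

```text
time: 10.5
tcp_pos: [0.4895, 0.0835, 0.2365]
tool_rot: [0.27, 0.963, -0.001, -0.001]
wrist_force: [0.7, 0.8, -3.2]
finger_gap: 0.0138
```

Call:
carry_out:
  plan:
    - {"offset": [0,0,0],"turn": [0,0,-8],"gripper": 0}
    - {"offset": [0,0,0],"turn": [0,0,-8],"gripper": 0}
    - {"offset": [0,0,0],"turn": [0,0,-8],"gripper": 0}
    - {"offset": [0,0,0],"turn": [0,0,-4],"gripper": 0}
    - {"offset": [0,0,0],"turn": [0,0,-2],"gripper": 0}
    - {"offset": [0,0,0],"turn": [0,0,0],"gripper": 0}

```text
time: 11.25
tcp_pos: [0.49, 0.0834, 0.2367]
tool_rot: [0.015, 1.0, -0.0, -0.0]
wrist_force: [-0.2, -0.2, -4.4]
finger_gap: 0.0139
```

```bash
python3 - <<'E'
from h import *
go(tcp_seat(-.025,0,.145),TS); print(monitor.state()['joints'].round(2))
E
```

```text
now [0.49   0.0834 0.2367] off mm [  92.5 -304.     0.8] len 317.8 turn [-0.05 -0.04 -0.13] len 0.2
  if turn first: off [  93.2 -303.8    0.4]
[ 0.49  0.59 -1.11  1.83  0.59  1.1   0.71]
```

Call:
carry_out:
  plan:
    - {"offset": [0.018,-0.021,0],"turn": [0,0,0],"gripper": 0}
    - {"offset": [0.027,-0.032,0],"turn": [0,0,0],"gripper": 0}
    - {"offset": [0.0095,-0.045,0],"turn": [0,0,0],"gripper": 0}
    - {"offset": [0.0095,-0.05,0],"turn": [0,0,0],"gripper": 0}
    - {"offset": [0.0095,-0.05,0],"turn": [0,0,0],"gripper": 0}
    - {"offset": [0.0095,-0.05,0],"turn": [0,0,0],"gripper": 0}
    - {"offset": [0.007,-0.036,0],"turn": [0,0,0],"gripper": 0}
    - {"offset": [0.003,-0.02,0],"turn": [0,0,0],"gripper": 0}
    - {"offset": [0,0,0],"turn": [0,0,0],"gripper": 0}

```text
time: 12.38
tcp_pos: [0.3874, -0.2193, 0.2367]
tool_rot: [0.018, 1.0, -0.0, -0.0]
wrist_force: [-0.1, 0.6, -4.2]
finger_gap: 0.0135
```

```bash
python3 - <<'E'
from h import *
go(tcp_seat(-.025,0,.145),TS); print(monitor.state()['joints'].round(2))
go(tcp_seat(-.025,0,.035),TS);go(tcp_seat(0,0,.035),TS)
st,im=snap('wrist','w7')
E
```

```text
now [ 0.3874 -0.2193  0.2367] off mm [-0.9  1.6  0.4] len 1.8 turn [-0.02 -0.05 -0.41] len 0.4
  if turn first: off [-0.9  1.5  0.4]
[ 1.29  0.55 -1.24  1.96  0.6   1.07  1.32]
now [ 0.3874 -0.2193  0.2367] off mm [ -0.9   1.6 110.4] len 110.4 turn [-0.02 -0.05 -0.41] len 0.4
  if turn first: off [ -0.9   1.5 110.4]
now [ 0.3874 -0.2193  0.2367] off mm [-25.9   1.8 110.4] len 113.4 turn [-0.02 -0.05 -0.41] len 0.4
  if turn first: off [-25.9   1.5 110.4]
```

View pics/w7.png

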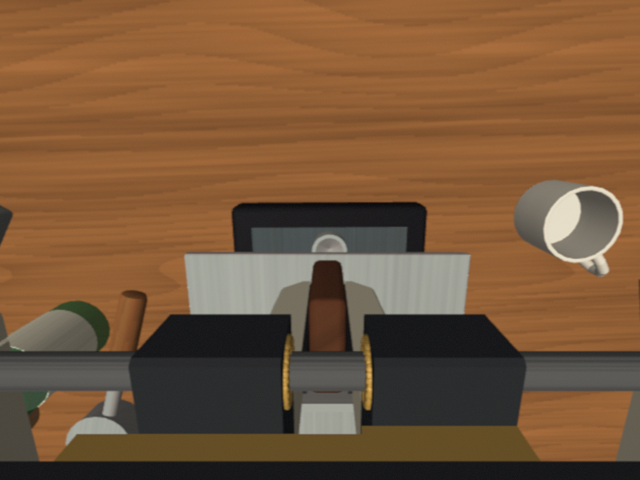

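Call:
carry_out:
  plan:
    - {"offset": [-0.001,0.0015,0.02],"turn": [0,0,-0.4],"gripper": 0}
    - {"offset": [0,0,0.035],"turn": [0,0,0],"gripper": 0}
    - {"offset": [0,0,0.035],"turn": [0,0,0],"gripper": 0}
    - {"offset": [0,0,0.02],"turn": [0,0,0],"gripper": 0}
    - {"offset": [-0.008,0,0],"turn": [0,0,0],"gripper": 0}
    - {"offset": [-0.01,0,0],"turn": [0,0,0],"gripper": 0}
    - {"offset": [-0.007,0,0],"turn": [0,0,0],"gripper": 0}
    - {"offset": [0,0,0],"turn": [0,0,0],"gripper": 0}
    - {"offset": [0,0,0],"turn": [0,0,0],"gripper": 0}

```text
time: 13.55
tcp_pos: [0.4139, -0.2169, 0.1272]
tool_rot: [0.012, 1.0, -0.0, 0.0]
wrist_force: [-0.7, 0.3, -3.2]
finger_gap: 0.0131
```

```bash
python3 - <<'E'
from h import *
s7=load('w7'); print('cone from w7 (centre approx)',onplane('wrist',(329.5,251),.055,s7))
go(tcp_seat(),TS); st=monitor.state(); print(st['wrist_force'],st['joints'].round(2))
st,im=snap('wrist','w8'); snap('scene','s8')
E
```

```text
cone from w7 (centre approx) [ 0.41302639 -0.21753002  0.055     ]
now [ 0.4139 -0.2169  0.1272] off mm [ 0.6 -1.6 35.9] len 36.0 turn [-0.02  0.    0.24] len 0.2
  if turn first: off [ 0.5 -1.6 35.9]
[-0.74268532  0.27654422 -3.17194745] [ 1.1   0.71 -1.05  2.04  0.82  0.88  1.13]
```

View pics/w8.png

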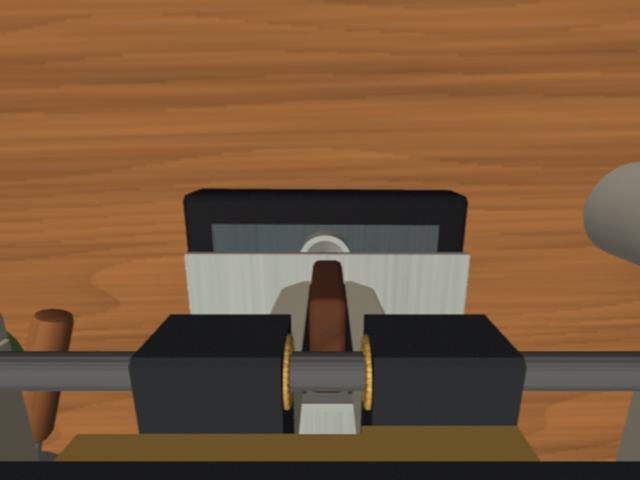

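View pics/s8.png

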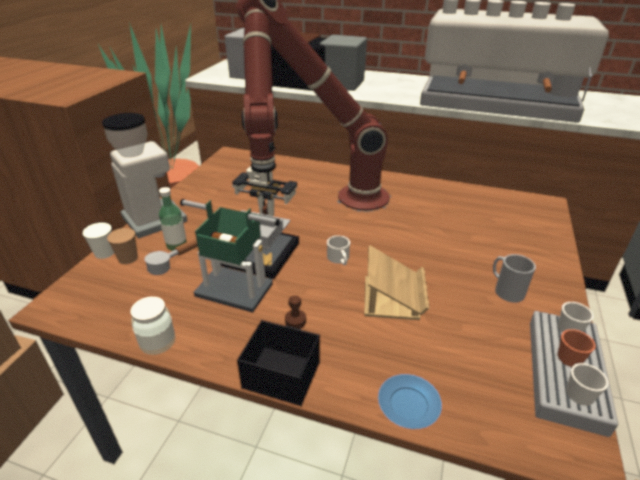

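Call:
carry_out:
  plan:
    - {"offset": [0.0005,-0.0015,0.01],"turn": [0,0,0.2],"gripper": 0}
    - {"offset": [0,0,0.01],"turn": [0,0,0],"gripper": 0}
    - {"offset": [0,0,0.008],"turn": [0,0,0],"gripper": 0}
    - {"offset": [0,0,0.004],"turn": [0,0,0],"gripper": 0}
    - {"offset": [0,0,0],"turn": [0,0,0],"gripper": 0}
    - {"offset": [0,0,0],"turn": [0,0,0],"gripper": 0}

```text
time: 14.4
tcp_pos: [0.4139, -0.2182, 0.0952]
tool_rot: [0.013, 1.0, 0.0, 0.0]
wrist_force: [0.5, 0.2, -4.0]
finger_gap: 0.0137
```

```bash
python3 - <<'E'
from h import *
go(tcp_seat(),TS); st=monitor.state(); print(st['wrist_force'],st['torque'],st['joints'].round(2))
E
```

```text
now [ 0.4139 -0.2182  0.0952] off mm [ 0.5 -0.2  3.9] len 4.0 turn [0.   0.05 0.06] len 0.1
  if turn first: off [ 0.5 -0.2  3.9]
[ 0.46269877  0.16192362 -4.04579996] [ 0.06804246  0.02547644 -0.02091861] [ 1.07  0.75 -0.99  2.07  0.89  0.83  1.07]
```

Call:
carry_out:
  plan:
    - {"offset": [0,0,0.001],"turn": [0,0,0],"gripper": 0}
    - {"offset": [0,0,0.001],"turn": [0,0,0],"gripper": 0}
    - {"offset": [0,0,0.001],"turn": [0,0,0],"gripper": 0}
    - {"offset": [0,0,0],"turn": [0,0,0],"gripper": 0}
    - {"offset": [0,0,0],"turn": [0,0,0],"gripper": 0}

```text
time: 15.02
tcp_pos: [0.4136, -0.2183, 0.092]
tool_rot: [0.014, 1.0, 0.0, 0.0]
wrist_force: [-0.5, -0.6, -4.0]
finger_gap: 0.0138
```

```bash
python3 - <<'E'
from h import *
go(tcp_seat(),TS); st=monitor.state(); print(st['wrist_force'],st['torque'])
E
```

```text
now [ 0.4136 -0.2183  0.092 ] off mm [ 0.3 -0.1  0.7] len 0.8 turn [0.   0.01 0.05] len 0.1
  if turn first: off [ 0.3 -0.1  0.7]
[-0.47374532 -0.60801253 -3.99032796] [ 0.06667323 -0.02394912 -0.00097357]
```

Force is still the pan's weight; step on down gently until the seats carry it.

Call:
carry_out:
  plan:
    - {"offset": [0,0,0.0007],"turn": [0,0,0],"gripper": 0}
    - {"offset": [0,0,0],"turn": [0,0,0],"gripper": 0}
    - {"offset": [0,0,0.0007],"turn": [0,0,0],"gripper": 0}
    - {"offset": [0,0,0],"turn": [0,0,0],"gripper": 0}

```text
time: 15.52
tcp_pos: [0.4135, -0.2183, 0.0906]
tool_rot: [0.014, 1.0, 0.0, 0.0]
wrist_force: [0.1, -0.1, -4.4]
finger_gap: 0.0139
```

```bash
python3 - <<'E'
from h import *
go(tcp_seat(),TS); st=monitor.state(); print(st['wrist_force'],st['torque'])
E
```

```text
now [ 0.4135 -0.2183  0.0906] off mm [ 0.2 -0.2 -0.7] len 0.8 turn [0.01 0.01 0.05] len 0.0
  if turn first: off [ 0.2 -0.2 -0.7]
[ 0.09368378 -0.05675413 -4.36152964] [ 0.04787947  0.0235312  -0.00711924]
```

Call:
carry_out:
  plan:
    - {"offset": [0,0,0.001],"turn": [0,0,0],"gripper": 0}
    - {"offset": [0,0,0],"turn": [0,0,0],"gripper": 0}
    - {"offset": [0,0,0.001],"turn": [0,0,0],"gripper": 0}
    - {"offset": [0,0,0],"turn": [0,0,0],"gripper": 0}

```text
time: 16.02
tcp_pos: [0.4136, -0.2183, 0.0886]
tool_rot: [0.014, 1.0, 0.0, 0.0]
wrist_force: [-0.4, -0.5, -3.8]
finger_gap: 0.0138
```

```bash
python3 - <<'E'
from h import *
go(tcp_seat(),TS); st=monitor.state(); print(st['wrist_force'],st['torque'])
E
```

```text
now [ 0.4136 -0.2183  0.0886] off mm [ 0.3 -0.2 -2.7] len 2.7 turn [0.01 0.01 0.05] len 0.1
  if turn first: off [ 0.3 -0.2 -2.7]
[-0.40210757 -0.54924689 -3.84929831] [ 0.04757894 -0.02220755  0.02080507]
```

Call:
carry_out:
  plan:
    - {"offset": [0,0,0.001],"turn": [0,0,0],"gripper": 0}
    - {"offset": [0,0,0],"turn": [0,0,0],"gripper": 0}
    - {"offset": [0,0,0],"turn": [0,0,0],"gripper": 0}

```text
time: 16.4
tcp_pos: [0.4138, -0.2183, 0.0882]
tool_rot: [0.013, 1.0, -0.0, 0.0]
wrist_force: [-2.0, 0.2, 4.5]
finger_gap: 0.0137
```

```bash
python3 - <<'E'
from h import *
go(tcp_seat(),TS); st=monitor.state(); print(st['wrist_force'],st['torque'])
st,im=snap('wrist','w9'); cv2.imwrite('pics/w9z.png',cv2.resize(im[170:360,170:490],None,fx=2.5,fy=2.5,interpolation=cv2.INTER_CUBIC))
E
```

```text
now [ 0.4138 -0.2183  0.0882] off mm [ 0.5 -0.2 -3.1] len 3.2 turn [-0.03  0.04  0.06] len 0.1
  if turn first: off [ 0.5 -0.2 -3.1]
[-1.9533167   0.20442621  4.5496444 ] [ 0.11464979  0.41071401 -0.04852863]
```

View pics/w9z.png

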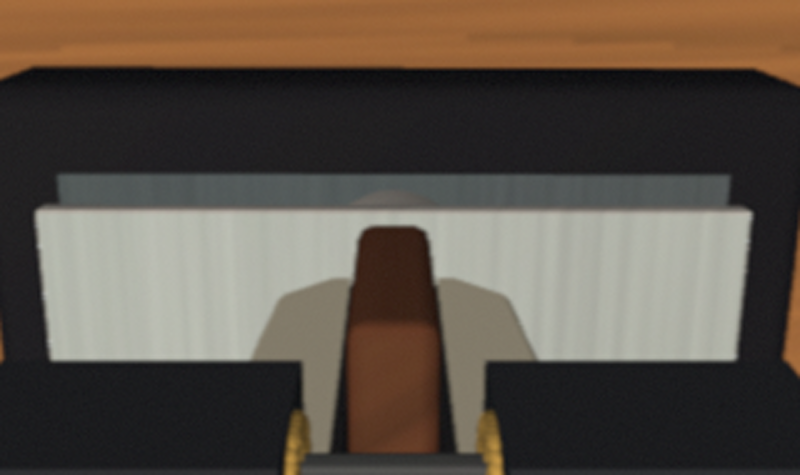

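Call:
carry_out:
  plan:
    - {"offset": [0,0,0],"turn": [0,0,0],"gripper": 0}
    - {"offset": [0,0,0],"turn": [0,0,0],"gripper": 0}
    - {"offset": [0,0,0],"turn": [0,0,0],"gripper": 0}
  newtons: 3

```text
time: 16.82
tcp_pos: [0.414, -0.2183, 0.0878]
tool_rot: [0.013, 1.0, -0.0, 0.001]
wrist_force: [-0.8, -0.6, 5.4]
finger_gap: 0.0142
```

```bash
python3 - <<'E'
from h import *
go(tcp_seat(),TS); st=monitor.state(); print(st['wrist_force'],st['torque'])
st,im=snap('wrist','w10'); cv2.imwrite('pics/w10z.png',cv2.resize(im[170:360,170:490],None,fx=2.5,fy=2.5,interpolation=cv2.INTER_CUBIC))
E
```

```text
now [ 0.414  -0.2183  0.0878] off mm [ 0.7 -0.2 -3.5] len 3.5 turn [0.   0.07 0.06] len 0.1
  if turn first: off [ 0.7 -0.2 -3.5]
[-0.84210864 -0.56267693  5.4304804 ] [-0.03440642  0.05321242 -0.05749664]
```

View pics/w10z.png

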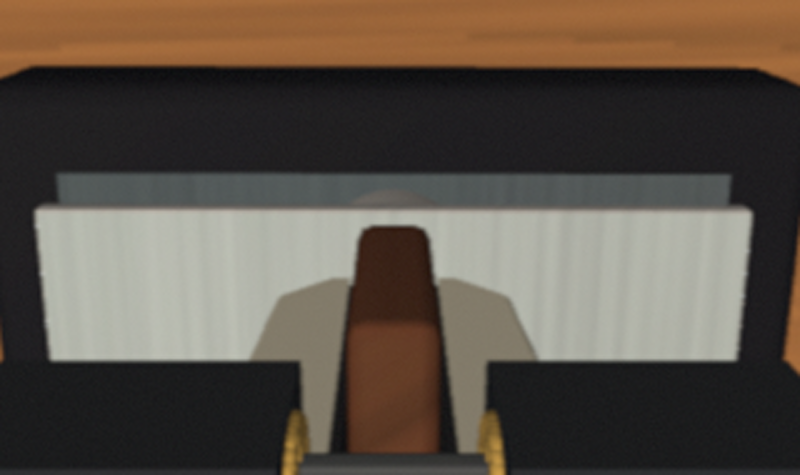

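Call:
carry_out:
  plan:
    - {"offset": [0,0,-0.001],"turn": [0,0,0],"gripper": 0.2}
    - {"offset": [0,0,0],"turn": [0,0,0],"gripper": 0.5}
    - {"offset": [0,0,0],"turn": [0,0,0],"gripper": 0.6}
    - {"offset": [0,0,0],"turn": [0,0,0],"gripper": 0.6}
    - {"offset": [0,0,0],"turn": [0,0,0],"gripper": 0.6}
    - {"offset": [0,0,0],"turn": [0,0,0],"gripper": 0.6}

```text
time: 17.62
tcp_pos: [0.4136, -0.2183, 0.0886]
tool_rot: [0.014, 1.0, 0.0, 0.0]
wrist_force: [-0.3, -0.6, 0.5]
finger_gap: 0.0554
```

```bash
python3 - <<'E'
from h import *
go(tcp_seat(),TS); st=monitor.state(); print(st['wrist_force'],st['torque'],st['finger_gap'])
st,im=snap('wrist','w11')
E
```

```text
now [ 0.4136 -0.2183  0.0886] off mm [ 0.3 -0.1 -2.7] len 2.7 turn [0.   0.02 0.05] len 0.1
  if turn first: off [ 0.3 -0.1 -2.7]
[-0.30029141 -0.60778671  0.45283297] [ 0.033875   -0.15186729  0.03189007] 0.05541744782591149
```

View pics/w11.png

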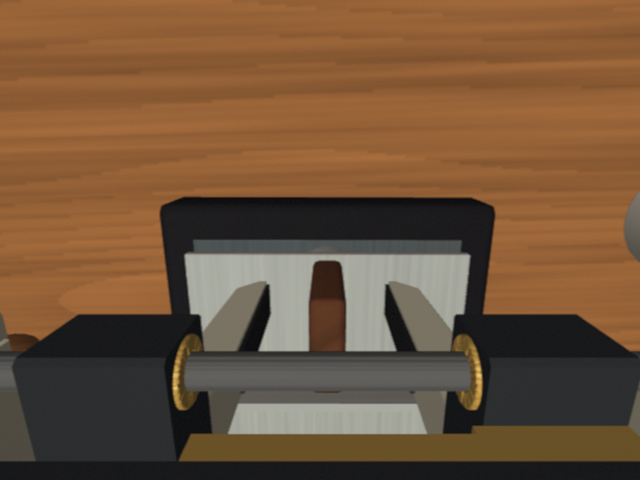

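Call:
carry_out:
  plan:
    - {"offset": [0,0,-0.02],"turn": [0,0,0],"gripper": 0.6}
    - {"offset": [0,0,-0.05],"turn": [0,0,0],"gripper": 0.6}
    - {"offset": [0,0,-0.06],"turn": [0,0,0],"gripper": 0.6}
    - {"offset": [0,0,-0.06],"turn": [0,0,0],"gripper": 0.6}
    - {"offset": [0,0,-0.05],"turn": [0,0,0],"gripper": 0.6}
    - {"offset": [0,0,0],"turn": [0,0,0],"gripper": 1}
    - {"offset": [0,0,0],"turn": [0,0,0],"gripper": 1}

```text
time: 18.55
tcp_pos: [0.4128, -0.2184, 0.3279]
tool_rot: [0.014, 1.0, -0.0, -0.001]
wrist_force: [-0.3, 0.1, -0.2]
finger_gap: 0.0714
```

```bash
python3 - <<'E'
from h import *
st,im=snap('wrist','w12'); print(st['tcp_pos'],st['joints'].round(2))
for nm,z,pts in [('rim',.1063,[(-25,-70),(-25,70),(80,-70),(80,70)]),('plate',.0683,[(-80,-70),(-80,70)]),('blocktop',.1183,[(-78,0),(-38,0)])]:
  for p in pts:
    w=S+RS@np.array([p[0]/1000,p[1]/1000,0]); w[2]=z; print(nm,p,proj('wrist',w,st).round(1),proj('top',w).round(1))
E
```

```text
[ 0.41276725 -0.2184495   0.3278679 ] [ 1.29  0.48 -1.27  1.75  0.48  1.28  1.44]
rim (-25, -70) [260.5 249.2] [420.1 272.8]
rim (-25, 70) [394.1 249.3] [373.6 270.8]
rim (80, -70) [264.9 339. ] [420.4 238.5]
rim (80, 70) [389.6 339.1] [374.5 236.6]
plate (-80, -70) [264.2 192. ] [417.5 291.7]
plate (-80, 70) [390.5 192.1] [372.  289.7]
blocktop (-78, 0) [327.4 200.6] [397.1 289.2]
blocktop (-38, 0) [327.4 240.1] [397.3 275.8]
```

View pics/w12.png

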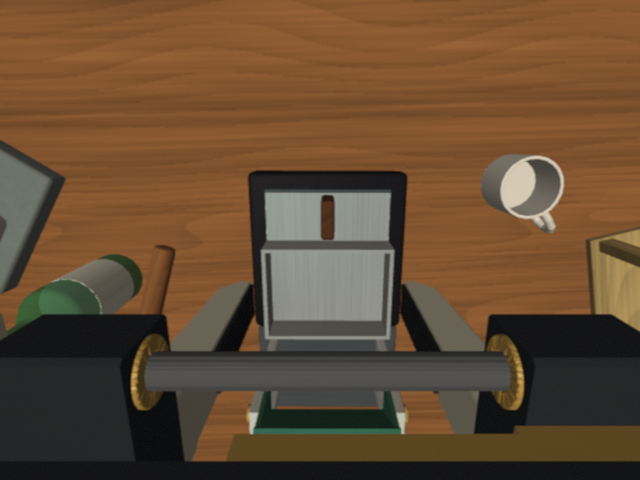

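```bash
python3 - <<'E'
from h import *
im=cv2.imread('pics/w12.png'); cv2.imwrite('pics/w12z.png',cv2.resize(im[165:350,240:420],None,fx=4.2,fy=3.2,interpolation=cv2.INTER_CUBIC))
E
```

```text
(no output)
```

View pics/w12z.png

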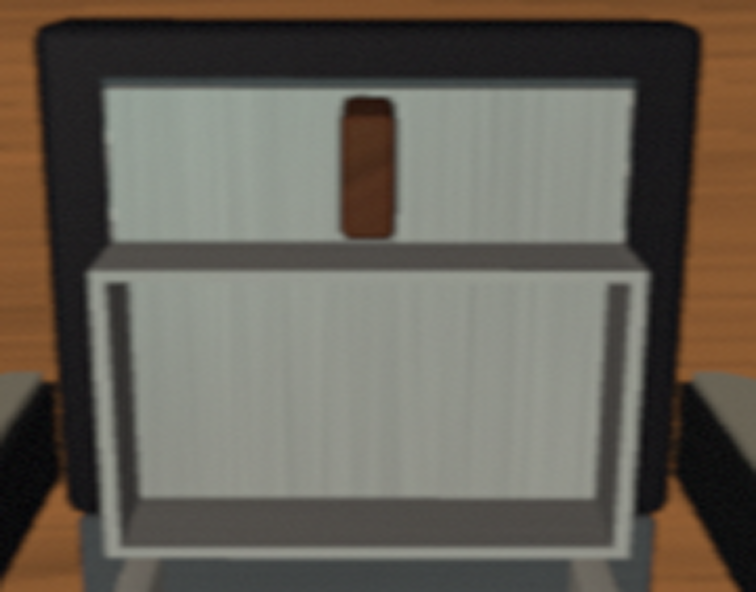

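Call:
carry_out:
  plan:
    - {"offset": [0,0,-0.03],"turn": [0,0,10],"gripper": 1}
    - {"offset": [0,0,0],"turn": [0,0,10],"gripper": 1}
    - {"offset": [0,0,0],"turn": [0,0,10],"gripper": 1}
    - {"offset": [0,0,0],"turn": [0,0,10],"gripper": 1}
    - {"offset": [0,0,0],"turn": [0,0,10],"gripper": 1}
    - {"offset": [0,0,0],"turn": [0,0,10],"gripper": 1}
    - {"offset": [0,0,0],"turn": [0,0,10],"gripper": 1}
    - {"offset": [0,0,0],"turn": [0,0,10],"gripper": 1}
    - {"offset": [0,0,0],"turn": [0,0,10],"gripper": 1}
    - {"offset": [0,0,0],"turn": [0,0,0],"gripper": 1}

```text
time: 19.85
tcp_pos: [0.4128, -0.2181, 0.3572]
tool_rot: [0.716, 0.698, -0.001, -0.001]
wrist_force: [0.7, -0.5, -0.2]
finger_gap: 0.0931
```

```bash
cat >> h.py <<'E'
TB=down(SY)
def bar(th,y=.115,lift=0):
    x=.142+.008*np.cos(th)-.105*np.sin(th); z=.150+.105*np.cos(th)+.008*np.sin(th)
    return S+RS@np.array([x,y,z-.005+lift])
E
python3 - <<'E'
from h import *
print(monitor.state()['joints'].round(2)); go(bar(0,.09,.11),TB); go(bar(0,.115,.11),TB)
E
```

```text
[ 1.08  0.3  -0.86  1.7   0.24  1.25  0.14]
now [ 0.4128 -0.2181  0.3572] off mm [ 89.7 210.5  -3.3] len 228.8 turn [-0.16 -0.07  0.18] len 0.3
  if turn first: off [ 90.3 210.2  -2.8]
now [ 0.4128 -0.2181  0.3572] off mm [114.7 210.6  -3.2] len 239.8 turn [-0.16 -0.07  0.18] len 0.3
  if turn first: off [115.3 210.2  -2.8]
```

Call:
carry_out:
  plan:
    - {"offset": [0.015,0.05,0],"turn": [0,0,0],"gripper": 1}
    - {"offset": [0.015,0.055,0],"turn": [0,0,0],"gripper": 1}
    - {"offset": [0.015,0.055,0],"turn": [0,0,0],"gripper": 1}
    - {"offset": [0.015,0.05,0],"turn": [0,0,0],"gripper": 1}
    - {"offset": [0,0,0],"turn": [0,0,0],"gripper": 1}
    - {"offset": [0,0,0],"turn": [0,0,0],"gripper": 1}

```text
time: 20.6
tcp_pos: [0.6244, -0.1644, 0.3575]
tool_rot: [0.716, 0.698, -0.001, -0.001]
wrist_force: [0.3, -0.4, 0.2]
finger_gap: 0.0934
```

```bash
python3 - <<'E'
from h import *
st,im=snap('wrist','w13'); go(bar(0,.115,.11),TB)
for y in (.061,.115,.138): 
  w=S+RS@np.array([.150,y,.255]); print(y,w.round(4),proj('wrist',w,st).round(1))
E
```

```text
now [ 0.6241 -0.1649  0.3583] off mm [56.2  0.6 -1.8] len 56.3 turn [-0.07  0.04  0.07] len 0.1
  if turn first: off [56.2  0.5 -1.7]
0.061 [ 0.6246 -0.1627  0.255 ] [327.1 246.6]
0.115 [ 0.6262 -0.1087  0.255 ] [327.3 169.5]
0.138 [ 0.6268 -0.0857  0.255 ] [327.4 133.9]
```

View pics/w13.png

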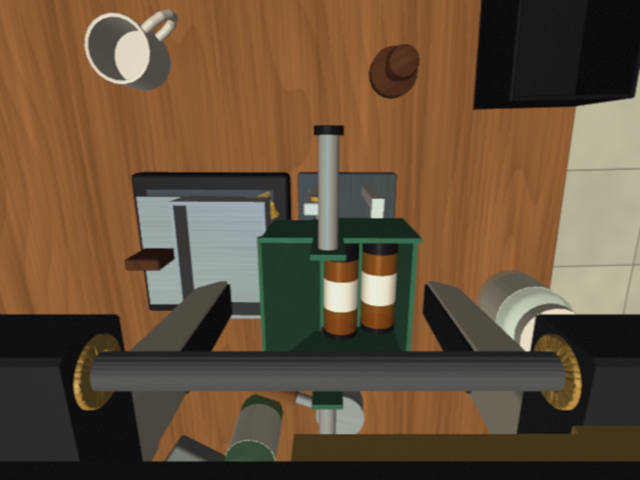

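Call:
carry_out:
  plan:
    - {"offset": [0.028,0,0],"turn": [0,0,0],"gripper": 1}
    - {"offset": [0.028,0,0],"turn": [0,0,0],"gripper": 1}
    - {"offset": [0,0,0],"turn": [0,0,0],"gripper": 1}
    - {"offset": [0,0,0.04],"turn": [0,0,0],"gripper": 1}
    - {"offset": [0,0,0.04],"turn": [0,0,0],"gripper": 1}
    - {"offset": [0,0,0.02],"turn": [0,0,0],"gripper": 1}
    - {"offset": [0,0,0.008],"turn": [0,0,0],"gripper": 1}
    - {"offset": [0,0,0],"turn": [0,0,0],"gripper": 0.4}
    - {"offset": [0,0,0],"turn": [0,0,0],"gripper": 0.4}
    - {"offset": [0,0,0],"turn": [0,0,0],"gripper": 0.4}
  newtons: 12

```text
time: 21.9
tcp_pos: [0.6271, -0.108, 0.2518]
tool_rot: [0.717, 0.697, 0.001, 0.001]
wrist_force: [-0.6, -0.5, 0.4]
finger_gap: 0.0678
```

```bash
python3 - <<'E'
from h import *
st,im=snap('wrist','w14'); go(bar(0),TB); print(st['wrist_force'],st['finger_gap'])
E
```

```text
now [ 0.627  -0.108   0.2516] off mm [-0.8 -0.8  1.6] len 2.0 turn [0.1  0.01 0.05] len 0.1
  if turn first: off [-0.8 -0.8  1.6]
[-0.63924747 -0.4981666   0.42350783] 0.06777775427375973
```

View pics/w14.png

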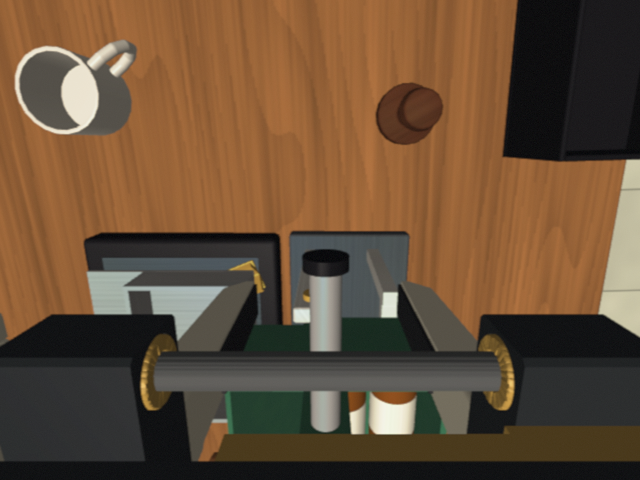

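Bar is between the fingers (column ~326), its black end cap at row 262. Close.

Call:
carry_out:
  plan:
    - {"offset": [0,-0.0008,0.0015],"turn": [0,0,0],"gripper": 0}
    - {"offset": [0,0,0],"turn": [0,0,0],"gripper": 0}
    - {"offset": [0,0,0],"turn": [0,0,0],"gripper": 0}
    - {"offset": [0,0,0],"turn": [0,0,0],"gripper": 0}
    - {"offset": [0,0,0],"turn": [0,0,0],"gripper": 0}
    - {"offset": [0,0,0],"turn": [0,0,0],"gripper": 0}
    - {"offset": [0,0,0],"turn": [0,0,0],"gripper": 0}
    - {"offset": [0,0,0],"turn": [0,0,0],"gripper": 0}
  newtons: 12

```text
time: 22.95
tcp_pos: [0.6262, -0.108, 0.2492]
tool_rot: [0.717, 0.697, 0.0, 0.0]
wrist_force: [1.8, 0.6, -0.4]
finger_gap: 0.0135
```

```bash
python3 - <<'E'
from h import *
st=monitor.state(); print(st['wrist_force'],st['finger_gap']); go(bar(0),TB)
p=bar(0)
for th in np.r_[np.arange(.1,1.31,.1),1.31]:
    q=bar(th); print(round(th,2),(TB.T@(q-p)*1000).round(1),(TB.T@(q-bar(0))*1000).round(1)); p=q
E
```

```text
[ 1.7767028   0.59416942 -0.42876849] 0.013478536070187532
now [ 0.6262 -0.108   0.2492] off mm [-0.7  0.  -0.8] len 1.1 turn [ 0.06 -0.01  0.04] len 0.1
  if turn first: off [-0.7  0.  -0.8]
0.1 [ -0.  -10.5  -0.3] [ -0.  -10.5  -0.3]
0.2 [  0.  -10.5   0.8] [ -0.  -21.    0.5]
0.3 [  0.  -10.4   1.8] [  0.  -31.4   2.3]
0.4 [ -0.  -10.1   2.8] [ -0.  -41.5   5.2]
0.5 [ 0.  -9.8  3.8] [ -0.  -51.3   9. ]
0.6 [ 0.  -9.4  4.8] [ -0.  -60.7  13.8]
0.7 [ 0.  -8.8  5.7] [  0.  -69.5  19.5]
0.8 [-0.  -8.2  6.6] [  0.  -77.7  26.1]
0.9 [-0.  -7.5  7.4] [ -0.  -85.3  33.5]
1.0 [ 0.  -6.8  8.1] [  0.  -92.   41.5]
1.1 [-0.  -5.9  8.7] [ -0.  -97.9  50.2]
1.2 [ 0.  -5.   9.3] [   0.  -103.    59.5]
1.3 [-0.  -4.1  9.7] [  -0.  -107.    69.2]
1.31 [ 0.  -0.4  1. ] [  -0.  -107.4   70.2]
```

Call:
carry_out:
  plan:
    - {"offset": [0,-0.005,0],"turn": [0,0,0],"gripper": 0}
    - {"offset": [0,-0.0055,-0.0003],"turn": [0,0,0],"gripper": 0}
    - {"offset": [0,-0.0105,0.0008],"turn": [0,0,0],"gripper": 0}
    - {"offset": [0,-0.0104,0.0018],"turn": [0,0,0],"gripper": 0}
    - {"offset": [0,-0.0101,0.0028],"turn": [0,0,0],"gripper": 0}
    - {"offset": [0,-0.0098,0.0038],"turn": [0,0,0],"gripper": 0}
    - {"offset": [0,-0.0094,0.0048],"turn": [0,0,0],"gripper": 0}
    - {"offset": [0,-0.0088,0.0057],"turn": [0,0,0],"gripper": 0}
    - {"offset": [0,0,0],"turn": [0,0,0],"gripper": 0}

```text
time: 24.08
tcp_pos: [0.5541, -0.1056, 0.2285]
tool_rot: [0.716, 0.698, -0.001, -0.002]
wrist_force: [-0.7, 1.3, -1.0]
finger_gap: 0.0137
```

```bash
python3 - <<'E'
from h import *
st=monitor.state(); print(st['wrist_force'],st['finger_gap']); go(bar(0.7),TB); go(bar(1.31),TB)
st,im=snap('wrist','w15')
E
```

```text
[-0.68337205  1.32725168 -1.04241801] 0.013721408954677048
now [ 0.5541 -0.1056  0.2285] off mm [-1.1  2.6 -2. ] len 3.4 turn [-0.27 -0.04  0.09] len 0.3
  if turn first: off [-1.1  2.6 -2. ]
now [ 0.5541 -0.1056  0.2285] off mm [ -1.1 -35.1  48.8] len 60.1 turn [-0.27 -0.04  0.09] len 0.3
  if turn first: off [ -1.1 -35.3  48.7]
```

View pics/w15.png

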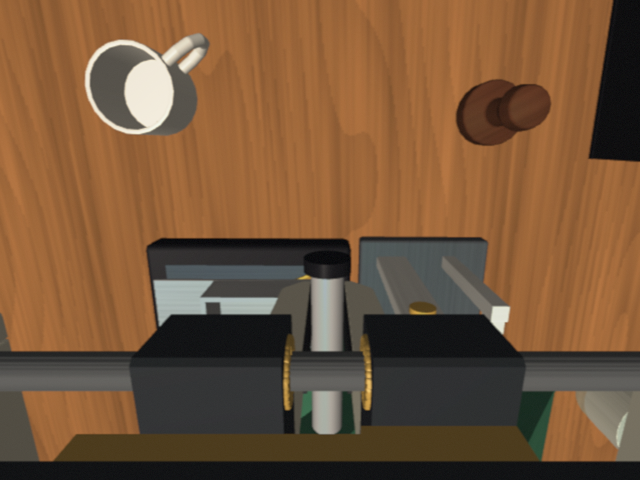

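Call:
carry_out:
  plan:
    - {"offset": [0,-0.002,0.002],"turn": [0,0,0],"gripper": 0}
    - {"offset": [0,-0.0036,0.0031],"turn": [0,0,0],"gripper": 0}
    - {"offset": [0,-0.0038,0.0037],"turn": [0,0,0],"gripper": 0}
    - {"offset": [0,-0.0038,0.0037],"turn": [0,0,0],"gripper": 0}
    - {"offset": [0,-0.0034,0.004],"turn": [0,0,0],"gripper": 0}
    - {"offset": [0,-0.0034,0.004],"turn": [0,0,0],"gripper": 0}
    - {"offset": [0,-0.003,0.0043],"turn": [0,0,0],"gripper": 0}
    - {"offset": [0,-0.003,0.0043],"turn": [0,0,0],"gripper": 0}
    - {"offset": [0,-0.0025,0.0046],"turn": [0,0,0],"gripper": 0}
    - {"offset": [0,-0.0025,0.0046],"turn": [0,0,0],"gripper": 0}

```text
time: 25.38
tcp_pos: [0.5251, -0.1049, 0.191]
tool_rot: [0.717, 0.698, 0.0, -0.0]
wrist_force: [-1.7, 3.9, 2.5]
finger_gap: 0.0136
```

```bash
python3 - <<'E'
from h import *
st=monitor.state(); print(st['wrist_force'],st['finger_gap']); go(bar(1.2),TB); go(bar(1.31),TB)
E
```

```text
[-1.69271736  3.93797059  2.4711693 ] 0.013614241905476927
now [ 0.5251 -0.1049  0.191 ] off mm [-1.  -1.9  0.5] len 2.2 turn [ 0.01 -0.05  0.07] len 0.1
  if turn first: off [-1.  -1.9  0.5]
now [ 0.5251 -0.1049  0.191 ] off mm [-1.  -6.3 11.2] len 12.9 turn [ 0.01 -0.05  0.07] len 0.1
  if turn first: off [-1.  -6.3 11.2]
```

Call:
carry_out:
  plan:
    - {"offset": [0,-0.0025,0.0044],"turn": [0,0,0],"gripper": 0}
    - {"offset": [0,-0.002,0.0044],"turn": [0,0,0],"gripper": 0}
    - {"offset": [0,-0.001,0.002],"turn": [0,0,0],"gripper": 0}
    - {"offset": [0,0,0],"turn": [0,0,0],"gripper": 0}
    - {"offset": [0,0,0],"turn": [0,0,0],"gripper": 0}
    - {"offset": [0,0,0],"turn": [0,0,0],"gripper": 0}

```text
time: 26.12
tcp_pos: [0.5205, -0.1049, 0.1805]
tool_rot: [0.716, 0.698, 0.001, 0.0]
wrist_force: [0.5, 4.8, -0.8]
finger_gap: 0.0135
```

```bash
python3 - <<'E'
from h import *
st=monitor.state(); print(st['wrist_force'],st['finger_gap']); go(bar(1.31),TB)
h=RS.T@(st['tcp_pos']-S)-[.142,0,.145]; print('bin angle from tcp', np.arctan2(-h[0],h[2])+np.arctan2(.008,.105), np.hypot(h[0],h[2]))
snap('scene','s16');snap('top','t16')
im=cv2.imread('pics/s16.png');cv2.imwrite('pics/s16z.png',cv2.resize(im[170:330,150:330],None,fx=4,fy=3.7,interpolation=cv2.INTER_CUBIC))
im=cv2.imread('pics/t16.png');cv2.imwrite('pics/t16z.png',cv2.resize(im[170:310,330:480],None,fx=4,fy=4,interpolation=cv2.INTER_CUBIC))
E
```

```text
[ 0.53629676  4.82352172 -0.75305766] 0.013501698418394865
now [ 0.5205 -0.1049  0.1805] off mm [-0.9 -1.7  0.7] len 2.0 turn [ 0.1  -0.05  0.07] len 0.1
  if turn first: off [-0.9 -1.7  0.7]
bin angle from tcp 1.2985313309090525 0.10395410727374682
```

View pics/s16z.png

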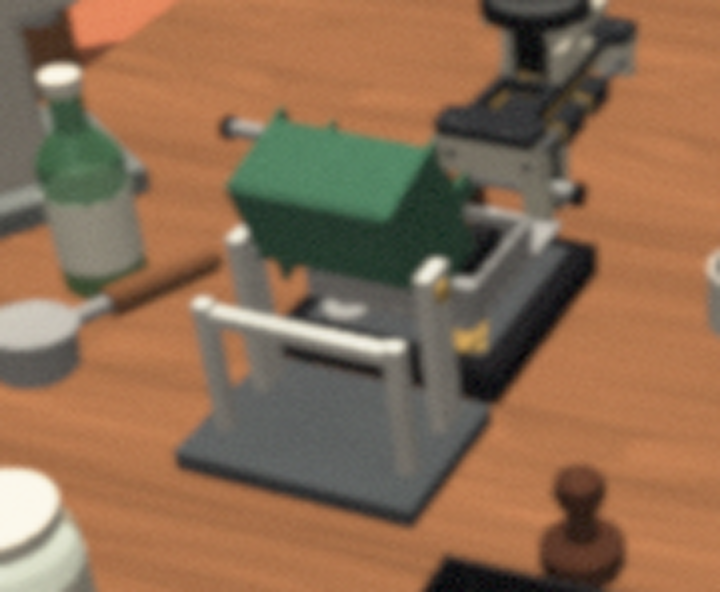

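View pics/t16z.png

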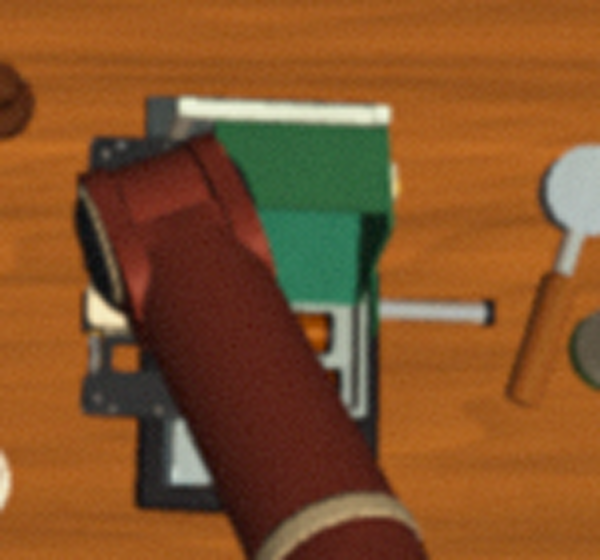

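Call:
carry_out:
  plan:
    - {"offset": [0,-0.0005,0.0015],"turn": [0,0,0],"gripper": 0}
    - {"offset": [0,0,0],"turn": [0,0,0],"gripper": 0}
    - {"offset": [0,0,0],"turn": [0,0,0],"gripper": 0}
    - {"offset": [0,0,0],"turn": [0,0,0],"gripper": 0}

```text
time: 26.72
tcp_pos: [0.52, -0.1049, 0.1791]
tool_rot: [0.717, 0.698, 0.001, 0.0]
wrist_force: [1.1, 5.1, -1.2]
finger_gap: 0.0138
```

```bash
python3 - <<'E'
from h import *
st=monitor.state(); print(st['wrist_force'],st['torque'])
h=RS.T@(st['tcp_pos']-S)-[.142,0,.145]; print('bin angle from tcp', np.arctan2(-h[0],h[2])+np.arctan2(.008,.105), np.hypot(h[0],h[2]))
E
```

```text
[ 1.07893319  5.10060214 -1.20969509] [ 0.99563084 -0.44684926  0.01572065]
bin angle from tcp 1.3129864903347814 0.10397057757429401
```

Call:
carry_out:
  plan:
    - {"offset": [0,-0.0003,0.0015],"turn": [0,0,0],"gripper": 0}
    - {"offset": [0,0,0],"turn": [0,0,0],"gripper": 0}
    - {"offset": [0,0,0],"turn": [0,0,0],"gripper": 0}

```text
time: 27.1
tcp_pos: [0.5194, -0.1049, 0.1775]
tool_rot: [0.717, 0.698, 0.001, 0.0]
wrist_force: [0.6, 5.8, -1.5]
finger_gap: 0.0136
```

```bash
python3 - <<'E'
from h import *
st=monitor.state(); print(st['wrist_force'],st['torque'])
h=RS.T@(st['tcp_pos']-S)-[.142,0,.145]; print('bin angle from tcp', np.arctan2(-h[0],h[2])+np.arctan2(.008,.105), np.hypot(h[0],h[2]))
E
```

```text
[ 0.55853195  5.81838288 -1.50175865] [ 1.01124679 -0.27225414 -0.00728582]
bin angle from tcp 1.3287511073794271 0.10400529086765047
```

Call:
carry_out:
  plan:
    - {"offset": [0,-0.0003,0.0015],"turn": [0,0,0],"gripper": 0}
    - {"offset": [0,-0.0003,0.0015],"turn": [0,0,0],"gripper": 0}
    - {"offset": [0,0,0],"turn": [0,0,0],"gripper": 0}
    - {"offset": [0,0,0],"turn": [0,0,0],"gripper": 0}

```text
time: 27.6
tcp_pos: [0.5191, -0.1049, 0.1761]
tool_rot: [0.717, 0.697, 0.0, 0.001]
wrist_force: [-3.6, 3.7, 7.4]
finger_gap: 0.0133
```

```bash
python3 - <<'E'
from h import *
st,im=snap('wrist','w17'); print(st['wrist_force'],st['torque'])
h=RS.T@(st['tcp_pos']-S)-[.142,0,.145]; print('bin angle from tcp', np.arctan2(-h[0],h[2])+np.arctan2(.008,.105), np.hypot(h[0],h[2]))
E
```

```text
[-3.63607109  3.68086901  7.42448925] [ 0.95804443  0.36125114 -0.01550926]
bin angle from tcp 1.343168663182729 0.1039147586364453
```

View pics/w17.png

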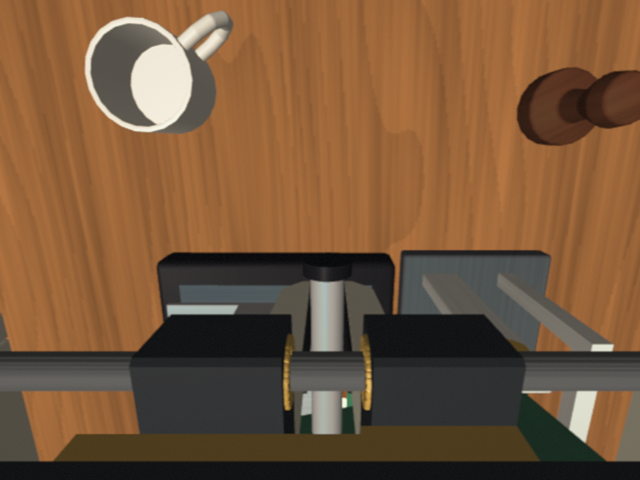

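Call:
carry_out:
  plan:
    - {"offset": [0,0.001,-0.004],"turn": [0,0,0],"gripper": 0}
    - {"offset": [0,0.002,-0.0057],"turn": [0,0,0],"gripper": 0}
    - {"offset": [0,0.0036,-0.0083],"turn": [0,0,0],"gripper": 0}
    - {"offset": [0,0.005,-0.0093],"turn": [0,0,0],"gripper": 0}
    - {"offset": [0,0.0059,-0.0087],"turn": [0,0,0],"gripper": 0}
    - {"offset": [0,0.0068,-0.0081],"turn": [0,0,0],"gripper": 0}
    - {"offset": [0,0.0075,-0.0074],"turn": [0,0,0],"gripper": 0}
    - {"offset": [0,0.0082,-0.0066],"turn": [0,0,0],"gripper": 0}
    - {"offset": [0,0.0088,-0.0057],"turn": [0,0,0],"gripper": 0}
    - {"offset": [0,0.0094,-0.0048],"turn": [0,0,0],"gripper": 0}

```text
time: 28.9
tcp_pos: [0.5751, -0.1067, 0.2427]
tool_rot: [0.717, 0.697, -0.002, -0.002]
wrist_force: [-2.9, 4.3, -0.2]
finger_gap: 0.0136
```

```bash
python3 - <<'E'
from h import *
st=monitor.state(); print(st['wrist_force'],st['finger_gap'])
h=RS.T@(st['tcp_pos']-S)-[.142,0,.145]; print('bin angle from tcp', np.arctan2(-h[0],h[2])+np.arctan2(.008,.105), np.hypot(h[0],h[2]))
go(bar(.5),TB); go(bar(0),TB)
E
```

```text
[-2.89279902  4.34241995 -0.17063523] 0.01363253156844232
bin angle from tcp 0.4917258005554079 0.10680740180283108
now [ 0.5751 -0.1067  0.2427] off mm [-0.6 -0.2  1.7] len 1.8 turn [-0.29  0.01  0.04] len 0.3
  if turn first: off [-0.6 -0.2  1.7]
now [ 0.5751 -0.1067  0.2427] off mm [-0.6 51.1 -7.5] len 51.7 turn [-0.29  0.01  0.04] len 0.3
  if turn first: off [-0.6 51.1 -7.3]
```

Call:
carry_out:
  plan:
    - {"offset": [0,0.0098,-0.0026],"turn": [0,0,0],"gripper": 0}
    - {"offset": [0,0.0101,-0.0022],"turn": [0,0,0],"gripper": 0}
    - {"offset": [0,0.0104,-0.0015],"turn": [0,0,0],"gripper": 0}
    - {"offset": [0,0.01,-0.0006],"turn": [0,0,0],"gripper": 0}
    - {"offset": [0,0.006,0],"turn": [0,0,0],"gripper": 0}
    - {"offset": [0,0,0],"turn": [0,0,0],"gripper": 0}
    - {"offset": [0,0,0],"turn": [0,0,0],"gripper": 0}

```text
time: 29.78
tcp_pos: [0.6232, -0.109, 0.2498]
tool_rot: [0.717, 0.697, -0.0, 0.001]
wrist_force: [1.1, -0.1, -0.6]
finger_gap: 0.0133
```

```bash
python3 - <<'E'
from h import *
st=monitor.state(); print(st['wrist_force'],st['finger_gap'])
go(bar(0),TB)
E
```

```text
[ 1.09006773 -0.07160667 -0.6389292 ] 0.013267321308461753
now [ 0.6232 -0.109   0.2498] off mm [ 0.4  2.9 -0.2] len 3.0 turn [ 0.05  0.07 -0.  ] len 0.1
  if turn first: off [ 0.4  2.9 -0.2]
```

Push the last 3 mm, then release and let go upward.

Call:
carry_out:
  plan:
    - {"offset": [0,0.002,0],"turn": [0,0,0],"gripper": 0}
    - {"offset": [0,0.001,0],"turn": [0,0,0],"gripper": 0}
    - {"offset": [0,0,0],"turn": [0,0,0],"gripper": 0}
    - {"offset": [0,0,0],"turn": [0,0,0],"gripper": 0.5}
    - {"offset": [0,0,0],"turn": [0,0,0],"gripper": 0.5}
    - {"offset": [0,0,0],"turn": [0,0,0],"gripper": 0.5}
    - {"offset": [0,0,0],"turn": [0,0,0],"gripper": 0.5}
    - {"offset": [0,0,0],"turn": [0,0,0],"gripper": 0.5}

```text
time: 30.78
tcp_pos: [0.6259, -0.108, 0.2502]
tool_rot: [0.717, 0.697, 0.0, 0.0]
wrist_force: [0.1, -0.1, 0.2]
finger_gap: 0.0464
```

```bash
python3 - <<'E'
from h import *
st,im=snap('wrist','w18'); print(st['wrist_force'],st['finger_gap'])
go(bar(0),TB)
E
```

```text
[ 0.12636389 -0.05923912  0.17535748] 0.046428717093155575
now [ 0.6259 -0.108   0.2502] off mm [-0.7  0.2  0.2] len 0.8 turn [ 0.02 -0.    0.05] len 0.1
  if turn first: off [-0.7  0.2  0.2]
```

View pics/w18.png

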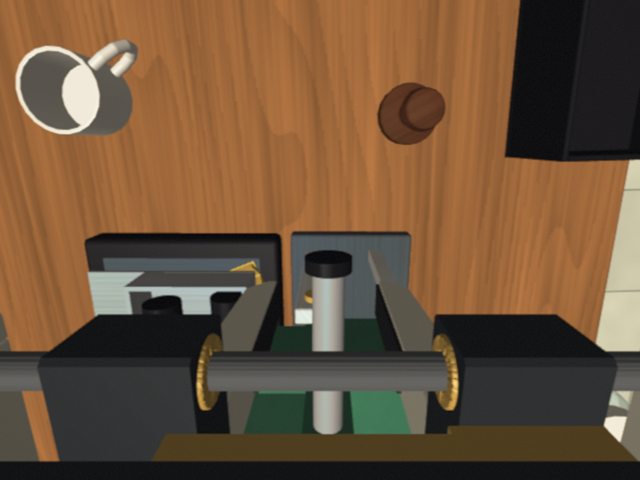

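Bin closed and empty of tubes; both black tube ends appear in the pan (~(162,303), (226,297)). Retreat up, then move aside to view the pan.

Call:
carry_out:
  plan:
    - {"offset": [0,0,-0.02],"turn": [0,0,0],"gripper": 0.5}
    - {"offset": [0,0,-0.04],"turn": [0,0,0],"gripper": 0.5}
    - {"offset": [0,0,-0.05],"turn": [0,0,0],"gripper": 0.5}
    - {"offset": [0,0,-0.03],"turn": [0,0,0],"gripper": 0.5}
    - {"offset": [-0.05,-0.03,0],"turn": [0,0,0],"gripper": 0.5}
    - {"offset": [-0.05,-0.04,0],"turn": [0,0,0],"gripper": 0.5}
    - {"offset": [-0.05,-0.04,0],"turn": [0,0,0],"gripper": 0.5}
    - {"offset": [-0.02,-0.04,0],"turn": [0,0,0],"gripper": 0.5}
    - {"offset": [0,0,0],"turn": [0,0,0],"gripper": 0.5}
    - {"offset": [0,0,0],"turn": [0,0,0],"gripper": 0.5}

```text
time: 32.08
tcp_pos: [0.4739, -0.2707, 0.3905]
tool_rot: [0.716, 0.698, 0.001, 0.0]
wrist_force: [-0.6, -0.2, 0.7]
finger_gap: 0.0462
```

```bash
python3 - <<'E'
from h import *
st,im=snap('wrist','w19'); print(st['tcp_pos'],st['time'])
for nm,z,pts in [('rim',.1063,[(-25,-70),(-25,70),(80,-70),(80,70)]),('plate',.0683,[(-80,-70),(-80,70)]),('handle',.255,[(150,61),(150,138)])]:
  for p in pts:
    w=S+RS@np.array([p[0]/1000,p[1]/1000,0]); w[2]=z; print(nm,p,proj('wrist',w,st).round(1))
cv2.imwrite('pics/w19z.png',cv2.resize(im[60:260,180:480],None,fx=2.6,fy=2.6,interpolation=cv2.INTER_CUBIC))
E
```

```text
[ 0.47390315 -0.27071965  0.39049968] 32.075
rim (-25, -70) [303.6 221.8]
rim (-25, 70) [301.7  97.2]
rim (80, -70) [391. 222.]
rim (80, 70) [397.1  97.4]
plate (-80, -70) [263.  215.7]
plate (-80, 70) [257.9 100.7]
handle (150, 61) [531.6  86.9]
handle (150, 138) [548.7 -37.6]
```

View pics/w19.png

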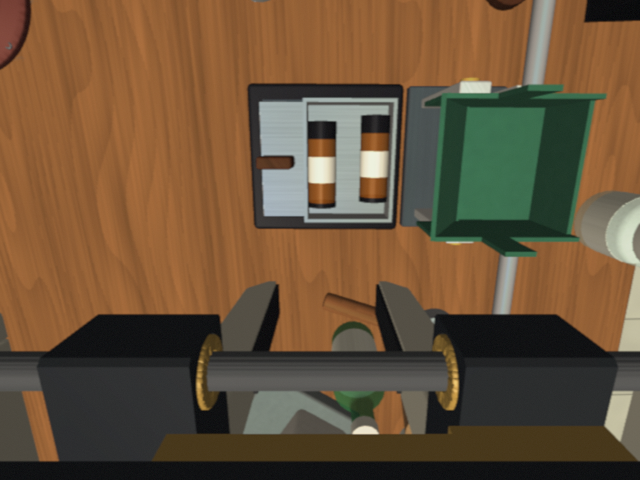

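View pics/w19z.png

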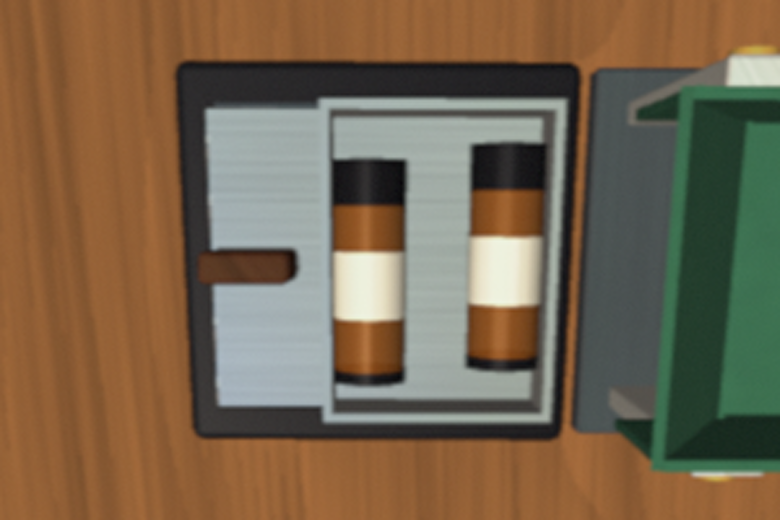

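```bash
python3 - <<'E'
from h import *
st=load('w19'); 
for n,uv in [('t1',(321.5,165)),('t2',(374,159))]:
    w=onplane('wrist',uv,.0853,st); print(n,(RS.T@(w-S)).round(4))
for n in('scene',): snap(n,'s20')
E
```

```text
t1 [-0.0037 -0.0043  0.0853]
t2 [0.0595 0.0029 0.0853]
```

View pics/s20.png

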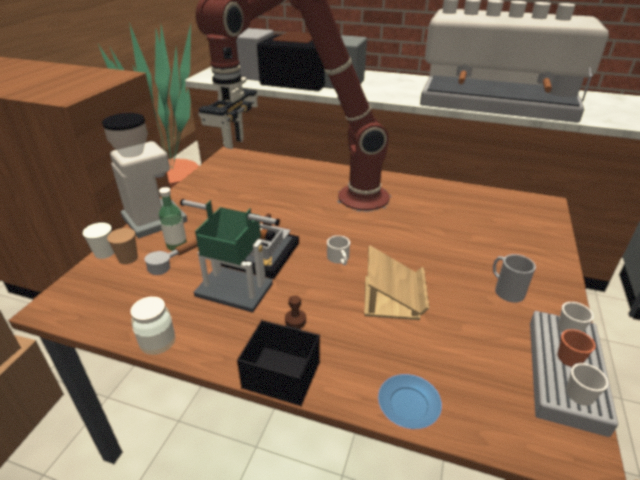

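```bash
python3 - <<'E'
from h import *
def base(fn,x0,x1,y0,y1):
    st=load(fn); im=cv2.imread(f'pics/{fn}.png'); m=np.zeros(im.shape[:2],np.uint8)
    m[y0:y1,x0:x1]=(im[y0:y1,x0:x1].max(2)<52)*255
    cs,_=cv2.findContours(m,cv2.RETR_EXTERNAL,cv2.CHAIN_APPROX_NONE); c=max(cs,key=cv2.contourArea)
    q=cv2.approxPolyDP(cv2.convexHull(c),8,True)[:,0]
    for p in q: print(fn,p,((RS.T@(onplane('wrist',p,.04,st)-S))[:2]*1000).round(1))
base('w2',235,422,55,250); base('w19',240,404,75,235)
st=load('w19')
for uv in [(303.1,98.5),(303.8,222.3),(398.5,98.1),(391.5,222.3)]: print('rim',((RS.T@(onplane('wrist',uv,.1063,st)-S))[:2]*1000).round(1))
for uv in [(258.8,101.5),(263.3,216)]: print('plate',((RS.T@(onplane('wrist',uv,.0683,st)-S))[:2]*1000).round(1))
st=load('w12')
for uv in [(261,249.7),(394.8,249.4),(265.5,339.1),(390.2,339.1)]: print('rim12',((RS.T@(onplane('wrist',uv,.1063,st)-S))[:2]*1000).round(1))
E
```

```text
w2 [417  71] [94.4 92. ]
w2 [412 232] [ 96.2 -90.4]
w2 [257 235] [-95.  -90.3]
w2 [245  76] [-95.4  90.9]
w19 [249  85] [-95.3  91.4]
w19 [401  86] [96.  90.7]
w19 [394 226] [ 96.2 -89.7]
w19 [256 226] [-95.2 -90.1]
rim [-23.5  68.6]
rim [-24.7 -70.6]
rim [81.5 69.3]
rim [ 80.6 -70.3]
plate [-79.   69.2]
plate [-79.6 -70.4]
rim12 [-25.  -69.6]
rim12 [-25.5  70.7]
rim12 [ 79.5 -69.3]
rim12 [79.3 70.7]
```

Call:
carry_out:
  plan:
    - {"offset": [0,0,0],"turn": [0,0,-10],"gripper": 0.5}
    - {"offset": [0,0,0],"turn": [0,0,-10],"gripper": 0.5}
    - {"offset": [0,0,0],"turn": [0,0,-10],"gripper": 0.5}
    - {"offset": [0,0,0],"turn": [0,0,-10],"gripper": 0.5}
    - {"offset": [0,0,0],"turn": [0,0,-10],"gripper": 0.5}
    - {"offset": [0,0,0],"turn": [0,0,-10],"gripper": 0.5}
    - {"offset": [0,0,0],"turn": [0,0,-10],"gripper": 0.5}
    - {"offset": [0,0,0],"turn": [0,0,-10],"gripper": 0.5}
    - {"offset": [0,0,0],"turn": [0,0,-10],"gripper": 0.5}
    - {"offset": [0,0,0],"turn": [0,0,0],"gripper": 0.5}

```text
time: 33.42
tcp_pos: [0.4743, -0.2705, 0.3899]
tool_rot: [0.013, 1.0, 0.001, 0.0]
wrist_force: [-0.1, -0.2, 0.7]
finger_gap: 0.0462
```

```bash
python3 - <<'E'
from h import *
a=load('w12'); go(a['tcp_pos'],R.from_quat(a['tool_rot']).as_matrix())
E
```

```text
now [ 0.4743 -0.2705  0.3899] off mm [62.9 50.3 62. ] len 101.7 turn [0.13 0.13 0.04] len 0.2
  if turn first: off [62.8 50.4 62.1]
```

Call:
carry_out:
  plan:
    - {"offset": [0.0315,0.025,0],"turn": [0,0,0],"gripper": 0.5}
    - {"offset": [0.0315,0.025,0],"turn": [0.1,0.1,0],"gripper": 0.5}
    - {"offset": [0,0,0.03],"turn": [0,0,0],"gripper": 0.5}
    - {"offset": [0,0,0.032],"turn": [0,0,0],"gripper": 0.5}
    - {"offset": [0,0,0],"turn": [0,0,0],"gripper": 0.5}
    - {"offset": [0,0,0],"turn": [0,0,0],"gripper": 0.5}
    - {"offset": [0,0,0],"turn": [0,0,0],"gripper": 0.5}

```text
time: 34.3
tcp_pos: [0.4126, -0.2197, 0.3294]
tool_rot: [0.014, 1.0, -0.001, 0.0]
wrist_force: [-0.3, -0.5, -0.6]
finger_gap: 0.046
```

```bash
python3 - <<'E'
from h import *
a=load('w12'); go(a['tcp_pos'],R.from_quat(a['tool_rot']).as_matrix())
st,im=snap('wrist','w21'); cv2.imwrite('pics/w21z.png',cv2.resize(im[165:350,240:420],None,fx=4.2,fy=3.2,interpolation=cv2.INTER_CUBIC))
E
```

```text
now [ 0.4126 -0.2197  0.3294] off mm [-0.1  1.3  1.5] len 2.0 turn [-0.1   0.14 -0.01] len 0.2
  if turn first: off [-0.1  1.3  1.5]
```

View pics/w21z.png

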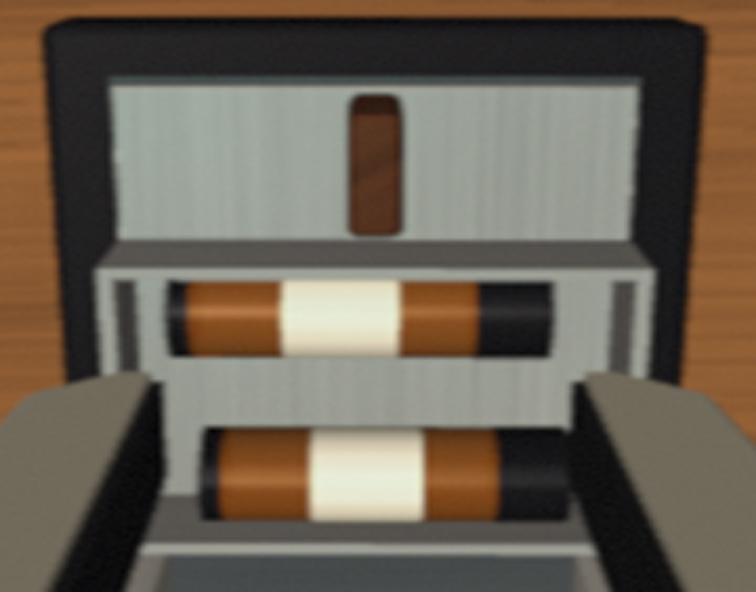

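```bash
python3 - <<'E'
from plant import order, monitor
print(monitor.state()['time']); print(order.close_job())
E
```

```text
34.35
the job is handed in; nothing more can be done
None
```

I took the pan off the drying stand, set it on the scale's seats, emptied the bin into it, closed the bin, and handed the job in at 34.35 s of the 72 s allowed. No verdict was reported.

- **Pan seating:** Right after release, the pan's corners matched the seated pose to about 0.5 px, and a last picture from almost the same viewpoint showed it unmoved relative to the scale base. One oblique view in between disagreed by 1 to 1.5 mm and about 0.4° of yaw. I put that down to the viewpoint; it would still be inside the 3 mm limit.
- **Set-down height:** The feet touched about 3 mm lower than I had worked out from the pictures. I lowered in steps of about 1 mm until the force showed contact, eased the grip to 3 N, then opened the fingers.
- **Bin:** I pulled it to its forward stop, felt as about 7 N. My angle from the tool position read 1.34 rad there against a nominal 1.31, so it is off by about 0.03 rad. Afterwards the bin was closed and empty, with its handle where a closed bin's should be.
- **Tubes:** Both lie in the basin, centred at about x = -4 and +60 mm and y = -4 and +3 mm in the pan's frame.
- **Rest of the bar:** I compared the other things only by eye in the scene pictures, and none looked moved. The gripper was clear of everything at the end.

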